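# Sort handed shelf brackets and rack the boards for finishing

### The job

Get the shelf kits on the bench ready for finishing: lay every walnut bracket flat, cleat up, on the floor of the tray whose glued-on sample is of the same hand (left-hand and right-hand brackets are mirror images), and stand every plain shelf board on its short end in the drying rack, one to a slot, centred and leaning back on the slot's rest. Leave the tools and other things on the bench where they are.

Things in the scene. Friction and masses are not known exactly. Their poses are not given: they have to be found in the camera images.
- left0_mid (a point): Walnut bracket, LEFT-hand, 70 g, cleat up; may be absent. Base 14 thick: leg 96 x 30, a foot 30 long sticking out 24 from its side at one end. On the leg's middle a cleat 56 x 18 wide x 30 high (top 44 up). Foot end away from you, the foot sticks out left. Point: cleat's middle, 29 above the underside. x along the leg to the foot end; foot spans x 18 to 48, +y 15 to 39; z up.
- left1_mid (a point): Walnut bracket, LEFT-hand, 70 g, cleat up; may be absent. Base 14 thick: leg 96 x 30, a foot 30 long sticking out 24 from its side at one end. On the leg's middle a cleat 56 x 18 wide x 30 high (top 44 up). Foot end away from you, the foot sticks out left. Point: cleat's middle, 29 above the underside. x along the leg to the foot end; foot spans x 18 to 48, +y 15 to 39; z up.
- left2_mid (a point): Walnut bracket, LEFT-hand, 70 g, cleat up; may be absent. Base 14 thick: leg 96 x 30, a foot 30 long sticking out 24 from its side at one end. On the leg's middle a cleat 56 x 18 wide x 30 high (top 44 up). Foot end away from you, the foot sticks out left. Point: cleat's middle, 29 above the underside. x along the leg to the foot end; foot spans x 18 to 48, +y 15 to 39; z up.
- right0_mid (a point): Walnut bracket, RIGHT-hand, 70 g, cleat up; may be absent. Base 14 thick: leg 96 x 30, a foot 30 long sticking out 24 from its side at one end. On the leg's middle a cleat 56 x 18 wide x 30 high (top 44 up). Foot end away from you, the foot sticks out right. Point: cleat's middle, 29 above the underside. x along the leg to the foot end; foot spans x 18 to 48, -y 15 to 39; z up.
- right1_mid (a point): Walnut bracket, RIGHT-hand, 70 g, cleat up; may be absent. Base 14 thick: leg 96 x 30, a foot 30 long sticking out 24 from its side at one end. On the leg's middle a cleat 56 x 18 wide x 30 high (top 44 up). Foot end away from you, the foot sticks out right. Point: cleat's middle, 29 above the underside. x along the leg to the foot end; foot spans x 18 to 48, -y 15 to 39; z up.
- right2_mid (a point): Walnut bracket, RIGHT-hand, 70 g, cleat up; may be absent. Base 14 thick: leg 96 x 30, a foot 30 long sticking out 24 from its side at one end. On the leg's middle a cleat 56 x 18 wide x 30 high (top 44 up). Foot end away from you, the foot sticks out right. Point: cleat's middle, 29 above the underside. x along the leg to the foot end; foot spans x 18 to 48, -y 15 to 39; z up.
- board0_mid (a point): Plain wooden shelf board 120 x 60 x 16, 70 g, flat on the bench at the start; may be absent. Point: its centre. Axes: x along the 120, y along the 60, z through the thickness; it is the same either way round.
- board1_mid (a point): Plain wooden shelf board 120 x 60 x 16, 70 g, flat on the bench at the start; may be absent. Point: its centre. Axes: x along the 120, y along the 60, z through the thickness; it is the same either way round.
- board2_mid (a point): Plain wooden shelf board 120 x 60 x 16, 70 g, flat on the bench at the start; may be absent. Point: its centre. Axes: x along the 120, y along the 60, z through the thickness; it is the same either way round.
- tray_left: Fixed grey tray for LEFT-hand brackets, 126 (x) x 206 (y) outside, walls 5 thick, 30 high, inner floor 5 above bench. A left-hand walnut sample bracket is glued on a ledge 8 high beyond its +x wall. The trays may have changed places. Three brackets fit, legs along x, 65 apart in y. Origin: under its centre, at bench level; x away from the robot, z up.
- tray_right: Fixed grey tray for RIGHT-hand brackets, 126 (x) x 206 (y) outside, walls 5 thick, 30 high, inner floor 5 above bench. A right-hand walnut sample bracket is glued on a ledge 8 high beyond its +x wall. The trays may have changed places. Three brackets fit, legs along x, 65 apart in y. Origin: under its centre, at bench level; x away from the robot, z up.
- rack: Fixed grey-painted drying rack, three slots in a row along x, base plate 202 x 96 x 12. Each slot has a rest 40 wide (y), 10 thick, 80 long, leaning 35 degrees from upright towards +x (to the robot's left), and 22 in front of it (square to it) a parallel lip 80 wide, 8 thick, 20 long. Origin: at bench level; it spans x -92 to 110, y = 0 is its middle line, z up.
- slot0 (a point): Rack slot at the -x end; slots are 50 apart along the rack's x. Point: on the slot's floor, 12 above the bench, where the rest's front (-x) face meets it, on the middle line. A board standing on its 60 end, broad face on the rest, has its centre 28 to the +x side of this point and 54 above it, within 20 of the middle line. Axes as the rack's.
- slot1 (a point): Rack slot in the middle; slots are 50 apart along the rack's x. Point: on the slot's floor, 12 above the bench, where the rest's front (-x) face meets it, on the middle line. A board standing on its 60 end, broad face on the rest, has its centre 28 to the +x side of this point and 54 above it, within 20 of the middle line. Axes as the rack's.
- slot2 (a point): Rack slot at the +x end; slots are 50 apart along the rack's x. Point: on the slot's floor, 12 above the bench, where the rest's front (-x) face meets it, on the middle line. A board standing on its 60 end, broad face on the rest, has its centre 28 to the +x side of this point and 54 above it, within 20 of the middle line. Axes as the rack's.
- pencil: Green carpenter's pencil 165 x 14 x 8 lying on the bench; a bystander, leave it alone. Origin: centre of its underside.
- tape_measure: Yellow tape measure 70 x 36 x 62 standing on the bench; a bystander, leave it alone. Origin: centre of its underside.
- sanding_block: Cork sanding block 90 x 60 x 31; a bystander, leave it alone. Origin: centre of its underside.
- offcut: Plain rectangular walnut offcut 90 x 50 x 22, not a bracket; a bystander, leave it alone. Origin: centre of its underside.

How it is judged:
At the end, for the whole second after the job is handed in: Every bracket lies cleat up (0.15 rad) on the floor of the tray with the sample of its own hand; every shelf board stands on a short end in a rack slot, leaning back 23 to 50 degrees, its centre within 24 mm of the middle line and 13 mm of seated height; all released (x of left0_mid in the frame of tray_left between -0.055 and 0.055 m and y of left0_mid in the frame of tray_left between -0.09 and 0.09 m and z of left0_mid in the frame of tray_left between 0.02 and 0.042 m and angle between each of left0_mid, left1_mid, left2_mid, right0_mid, right1_mid, right2_mid's own z axis and vertical below 0.15 rad and x of left1_mid in the frame of tray_left between -0.055 and 0.055 m and y of left1_mid in the frame of tray_left between -0.09 and 0.09 m and z of left1_mid in the frame of tray_left between 0.02 and 0.042 m and x of left2_mid in the frame of tray_left between -0.055 and 0.055 m and y of left2_mid in the frame of tray_left between -0.09 and 0.09 m and z of left2_mid in the frame of tray_left between 0.02 and 0.042 m and x of right0_mid in the frame of tray_right between -0.055 and 0.055 m and y of right0_mid in the frame of tray_right between -0.09 and 0.09 m and z of right0_mid in the frame of tray_right between 0.02 and 0.042 m and x of right1_mid in the frame of tray_right between -0.055 and 0.055 m and y of right1_mid in the frame of tray_right between -0.09 and 0.09 m and z of right1_mid in the frame of tray_right between 0.02 and 0.042 m and x of right2_mid in the frame of tray_right between -0.055 and 0.055 m and y of right2_mid in the frame of tray_right between -0.09 and 0.09 m and z of right2_mid in the frame of tray_right between 0.02 and 0.042 m and y of board0_mid in the frame of rack between -0.024 and 0.024 m and z of board0_mid in the frame of rack between 0.052 and 0.078 m and (angle between board0_mid's own x axis and vertical between 0.4 and 0.88 rad or angle between board0_mid's own x axis and vertical between 2.2616 and 2.7416 rad) and (x of board0_mid in the frame of rack between -0.044 and -0.004 m or x of board0_mid in the frame of rack between 0.006 and 0.046 m or x of board0_mid in the frame of rack between 0.056 and 0.096 m) and y of board1_mid in the frame of rack between -0.024 and 0.024 m and z of board1_mid in the frame of rack between 0.052 and 0.078 m and (angle between board1_mid's own x axis and vertical between 0.4 and 0.88 rad or angle between board1_mid's own x axis and vertical between 2.2616 and 2.7416 rad) and (x of board1_mid in the frame of rack between -0.044 and -0.004 m or x of board1_mid in the frame of rack between 0.006 and 0.046 m or x of board1_mid in the frame of rack between 0.056 and 0.096 m) and y of board2_mid in the frame of rack between -0.024 and 0.024 m and z of board2_mid in the frame of rack between 0.052 and 0.078 m and (angle between board2_mid's own x axis and vertical between 0.4 and 0.88 rad or angle between board2_mid's own x axis and vertical between 2.2616 and 2.7416 rad) and (x of board2_mid in the frame of rack between -0.044 and -0.004 m or x of board2_mid in the frame of rack between 0.006 and 0.046 m or x of board2_mid in the frame of rack between 0.056 and 0.096 m)); the robot touches nothing.
It fails at once if a bystander (pencil, tape measure, sanding block, offcut) is pushed more than 6 cm from its place (distance of any of pencil, tape_measure, sanding_block, offcut from where it was at the start of the episode above 0.06 m).
Of left0, left1, left2, right0, right1, right2 only 5 to 6 are there at a start; the rules pass over those that are not, and their reading is None.
Of board0, board1, board2 only 2 to 3 are there at a start; the rules pass over those that are not, and their reading is None.
At some moment in a run one of left0, left1, left2, right0, right1, right2 may be knocked a few centimetres aside while the robot is not near it.
It also fails if it takes over 210 s, if anything falls off the work surface, if the arm or the gripper's body presses on something with over 40 N, if the wrist force passes 120 N, or if a joint passes its speed limit or range.

### The arm

A 7-joint arm with a two-finger parallel gripper is mounted at the origin on the work surface. World frame = base frame: x ahead of the robot, y to its left, z up, the work surface at z = 0. Lengths are in m, angles in rad, forces in N, time in s.
With the tool pointing down it reaches from about 0.4 to 0.85 m from the base axis. Payload 4.4 kg.
Tool frame: the origin (TCP) lies midway between the tips of the shut fingers; the grasp point (between the pads) lies 19 mm behind it; z points along the fingers, y is the line along which they close (so a half turn about z gives the same grasp; the last joint's range is limited). The gripper opens to 94 mm and grips with 3 to 60 N. Pads are 16 mm wide; open, the fingers measure 119 mm over their backs; the gripper's body (75 mm by 177 mm) begins 78 mm behind the grasp point.
Start: joints at [-1.361, 0.628, 0.038, 1.517, -0.027, 0.996, -0.02], TCP at [0.177, 0.625, 0.205] pointing down, gripper open.
Joint ranges: [-3.06, 3.06], [-0.37, 2.12], [-1.25, 1.32], [0.18, 2.47], [-1.1, 4.24], [0.23, 1.98], [-2.94, 2.94]. Speed limits (rad/s): [2.57, 2.57, 3.14, 3.14, 3.14, 3.14, 3.14].

### API

Orientations are given as a rotation vector (axis times angle).
In Python, from plant import ctrl, eyes, ticket gives the robot as it stands.
- The arm moves only by the tool servo_tool, never from a script. Its argument "series" is text: rows parted by semicolons, each of 4 numbers parted by spaces: the shift along the world's x, y, z normalised to -1 to 1, where 1 is 100 mm, then the turn about the world's z normalised to -1 to 1, where 1 is pi rad. A call has 1 to 5 rows; each row is the pose to reach, as a shift and turn from the pose commanded when the call began, turning the shorter way round; what a row does not reach only later rows make up. A row lasts 1/8 s, in which the tool goes at most 62.5 mm and 10.7 degrees, less where a joint would pass 70% of its speed; a pose out of reach is approached as far as the arm can. A call with a number of a shift or a turn outside -1 to 1 is refused whole. A call with a gripper value outside its range is refused whole. "fingers" is the closure, from 0 (fully open) to 1 (shut), set as the call begins (left out, the last holds). The fingers move at their own pace and stop on an object; "squeeze" is the grip in N (left out, the last holds). Time passes only in rows, so rows that repeat a pose let the fingers close. It gives the time, the measured TCP pose, the force, the opening and the grip force at its end, in the units of the state.
- ctrl.observe(): the state, without advancing time (a new reading comes with each control period).
- eyes.read_camera(name): name is "scene" or "top" or "wrist"; returns a dict with "img" (420x560x3 uint8, blue, green, red), "range_z" (420x560 float32, m along the optical axis (not along the pixel's ray), 0 where there is no reading), "camera_matrix" (3x3 intrinsics, pixels), "R" (3x3) and "t" (3): a world point X has camera coordinates R X + t; the wrist camera has in their place "tool_from_camera" (4x4, takes a point from camera to tool coordinates, whose origin is the TCP and whose axes are the flange's). Camera axes: x right, y down, z forward; pixel columns grow to the right and rows downward; lengths in m; the calibration is good to about 2 mm. A picture is of the moment at which its call begins: read the wrist's pose just before it.
- ticket.job_done(): hands the job in; it is judged then, once.
The state is a dict: "time_s": time; "joint_positions": joint angles; "qd": joint speeds; "tau": joint torques, N m; "tcp_pos": TCP position; "orientation": TCP orientation; "ft_force": force on the tool from outside, world axes, zero at the start; "torque": the same for the moment, N m; "opening": opening from 0.0 (shut) to 1.0 (fully open); "gripper_force": force on a finger pad.
Only numpy, scipy, OpenCV 4.12 (cv2) and the standard library are available. Lean on these libraries where they do the work, as an engineer would, in place of code of your own. Each camera call takes 0.05 s, during which the arm holds its last target. There are 200 camera calls.

## Working session

There is one attempt and no reset: what is moved stays moved. The work goes in short steps, Python scripts to look and compute and a tool call to move; the robot and the scene stay as the last step left them, time stands still between calls to the robot, and variables do not carry over. Pictures are saved under pics/ and viewed, at most 18 in all, crops included, and the job is handed in when it is done.

Besides the shell and the picture viewer there is one more tool, called as name(argument=value, ...), one argument or row to a line, values as JSON. servo_tool: Moves the arm, as the interface text tells. Scaled input: -1 to 1 covers 100 mm each way for a shift and pi rad each way for a turn. Its arguments: {"type":"object","properties":{"series":{"type":"string"},"fingers":{"type":"number"},"squeeze":{"type":"number"}},"required":["series"]}

```bash
mkdir -p pics; ls; cat > h.py <<'E'
import numpy as np, cv2
from plant import ctrl, eyes, ticket
def snap(n,f=None):
    c=eyes.read_camera(n)
    if f: cv2.imwrite('pics/'+f,c['img'])
    return c
def cloud(c):
    z=c['range_z'];K=c['camera_matrix'];v,u=np.mgrid[:z.shape[0],:z.shape[1]]
    P=np.stack([(u-K[0,2])/K[0,0]*z,(v-K[1,2])/K[1,1]*z,z],-1)
    return (P-np.array(c['t']))@np.array(c['R'])
E
python3 - <<'E'
from h import *
for n in('top','scene'):
    c=snap(n,n+'0.png');np.savez(n+'0.npz',**{k:np.array(v) for k,v in c.items()})
    print(n,c['camera_matrix'],-np.array(c['R']).T@c['t'])
print(ctrl.observe())
E
```

```text
pics
top [[409.70963085   0.         288.21835088]
 [  0.         409.70963085 205.52587634]
 [  0.           0.           1.        ]] [ 0.38356724 -0.03986153  1.30289855]
scene [[448.75199999   0.         275.38850677]
 [  0.         448.75199999 208.10970877]
 [  0.           0.           1.        ]] [1.13365525 0.4804883  0.89949733]
{'time_s': 0.1, 'joint_positions': array([-1.36079873,  0.62924635,  0.03848109,  1.5182251 , -0.02700958,
        0.99625398, -0.0199955 ]), 'qd': array([ 0.00147939, -0.00216071,  0.00255096, -0.00366328, -0.00091376,
       -0.00160152,  0.00130673]), 'tau': array([ 3.22759632e-03, -5.50784218e+01,  1.14760023e+00, -1.87113833e+01,
       -5.21410117e-02,  1.91947329e-02,  4.49442177e-05]), 'tcp_pos': array([0.17683929, 0.62489921, 0.20466515]), 'orientation': array([-4.31868584e-01, -3.11156973e+00,  2.51640929e-03]), 'ft_force': array([-0.57018273, -0.40925789, -0.56270262]), 'torque': array([-0.02300367,  0.02240943, -0.03122257]), 'gripper_force': 0.0, 'opening': 1.0019724582086733}
```

View pics/top0.png

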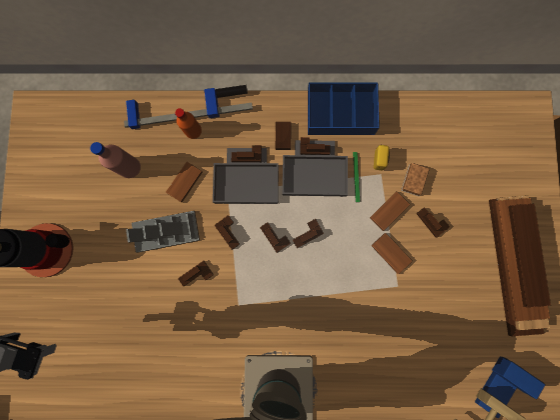

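View pics/scene0.png

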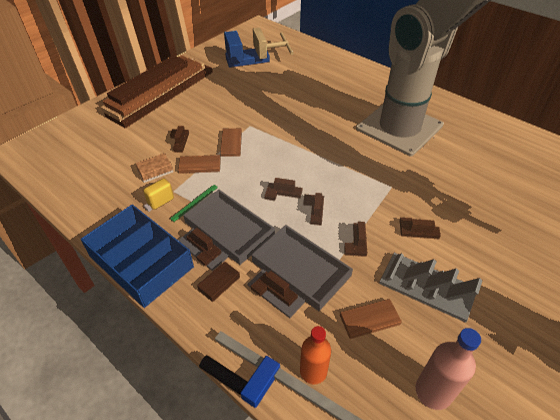

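```bash
cat >> h.py <<'E'
def blobs(lo,hi,amin,c=None,region=None):
    "connected regions of the top view whose height is in lo..hi; world rects on the mean height"
    c=c or snap('top');P=cloud(c);z=P[...,2]
    m=((z>lo)&(z<hi)&(c['range_z']>0)&(P[...,0]>.15)&(P[...,0]<.95)).astype(np.uint8)
    n,l,s,_=cv2.connectedComponentsWithStats(m,connectivity=4)
    out=[]
    for i in range(1,n):
        if s[i,4]<amin: continue
        q=P[l==i]; r=cv2.minAreaRect((q[:,:2]*1000).astype(np.float32))
        (w,h),a=r[1],r[2]
        if w<h: w,h,a=h,w,a+90
        a=(a+90)%180-90
        out.append(dict(c=np.round(r[0],0),L=round(w),W=round(h),ang=round(a,1),mean=np.round(q.mean(0)*1000),zq=np.round(np.percentile(q[:,2],[5,50,95])*1000),n=int(s[i,4]),px=[int(x) for x in s[i,:4]],bgr=c['img'][l==i].mean(0).round()))
    return out
E
python3 - <<'E'
from h import *
d=np.load('top0.npz');c={k:d[k] for k in d.files}
P=cloud(c); print('bench z mm',[np.round(P[r,cc]*1000) for r,cc in((300,450),(290,300),(320,200))])
print('ALL >6mm')
for b in blobs(.007,.2,40,c): print(b['px'],b['c'],b['L'],b['W'],b['ang'],b['mean'],b['zq'],b['n'],b['bgr'])
print('CLEAT 28-60')
for b in blobs(.030,.060,25,c): print(b['px'],b['c'],b['L'],b['W'],b['ang'],b['mean'],b['zq'],b['n'])
im=cv2.resize(c['img'][120:295,115:475],None,fx=2.2,fy=2.2,interpolation=cv2.INTER_CUBIC)
cv2.imwrite('pics/crop1.png',im)
E
```

```text
bench z mm [array([ 271., -530.,   -2.]), array([299., -65.,   1.]), array([206., 244.,   4.])]
ALL >6mm
[308, 82, 72, 53] [ 874. -199.] 221 152 90.0 [ 879. -208.   44.] [ 9. 46. 72.] 1721 [58. 37. 26.]
[124, 87, 129, 52] [858. 300.] 420 154 -81.2 [861. 290.  46.] [ 18.  32. 131.] 2044 [63. 56. 65.]
[275, 122, 16, 28] [792.  -7.] 90 49 0.2 [790.  -9.  22.] [17. 23. 27.] 418 [22. 35. 58.]
[283, 137, 66, 60] [ 691. -114.] 210 190 89.3 [ 702. -113.   23.] [ 8. 23. 52.] 1218 [48. 54. 63.]
[99, 145, 42, 33] [707. 521.] 149 76 55.5 [678. 472. 118.] [ 22. 136. 179.] 865 [39. 47. 72.]
[213, 145, 66, 59] [665. 110.] 207 188 90.0 [681. 112.  24.] [ 8. 23. 52.] 1182 [45. 52. 62.]
[374, 145, 16, 25] [ 721. -322.] 82 39 -7.2 [ 711. -317.   53.] [17. 60. 65.] 340 [ 37. 123. 156.]
[166, 162, 36, 40] [640. 309.] 120 63 -33.2 [639. 308.  17.] [12. 17. 22.] 711 [ 34.  61. 102.]
[402, 163, 27, 33] [ 649. -431.] 92 60 -18.6 [ 647. -428.   30.] [15. 31. 35.] 583 [ 56.  91. 134.]
[354, 168, 6, 20] [ 655. -245.] 62 15 2.4 [ 654. -245.   10.] [ 7.  9. 13.] 57 [47. 96. 46.]
[370, 192, 40, 39] [ 548. -348.] 1
[... 2286 characters left out ...]
225, 16, 18] [471. 167.] 56 18 36.2 [471. 166.  44.] [38. 44. 48.] 117
[135, 228, 13, 14] [467. 427.] 41 22 18.0 [466. 428.  49.] [36. 48. 59.] 104
[265, 228, 14, 18] [463.  24.] 56 18 34.2 [463.  24.  44.] [40. 44. 48.] 111
[300, 229, 18, 14] [466. -89.] 55 18 -62.4 [466. -89.  45.] [40. 45. 48.] 110
[40, 248, 21, 21] [390. 696.] 76 16 -33.0 [393. 692.  45.] [32. 45. 58.] 119
[182, 266, 19, 15] [349. 268.] 56 19 -52.9 [350. 267.  44.] [36. 45. 48.] 126
[542, 306, 7, 7] [ 251. -786.] 19 17 8.3 [ 252. -786.   58.] [56. 58. 60.] 30
[528, 307, 12, 5] [ 253. -751.] 33 11 -80.5 [ 252. -751.   58.] [56. 58. 60.] 29
[517, 313, 33, 17] [ 216. -754.] 101 48 -85.5 [ 208. -756.   42.] [35. 41. 59.] 335
```

View pics/crop1.png

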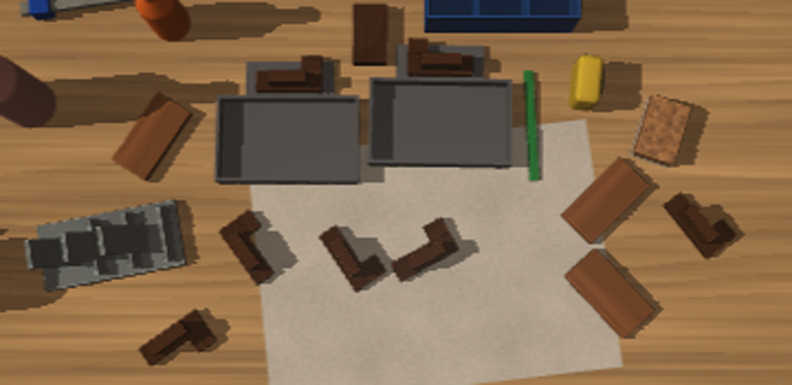

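```bash
python3 - <<'E'
from h import *
d=np.load('top0.npz');c={k:d[k] for k in d.files}
P=cloud(c);Q=P.reshape(-1,3)*1000;Q=Q[(Q[:,2]>-30)&(Q[:,2]<200)]
for n,x,y,a in(('A',471,166,36.2),('B',463,24,34.2),('C',466,-89,-62.4),('D',350,267,-53),('E',512,-474,37)):
    t=np.radians(a);u=np.array([np.cos(t),np.sin(t)]);v=np.array([-u[1],u[0]])
    r=Q[:,:2]-[x,y];U=r@u;V=r@v;k=[]
    for su in(1,-1):
        for sv in(1,-1):
            m=(abs(U-su*33)<10)&(abs(V-sv*27)<8); k.append((su,sv,round(np.median(Q[m,2])),'L' if su*sv>0 else 'R'))
    print(n,k)
for nm,x,y in(('TL',640,110),('TR',660,-114)):
    m=(abs(Q[:,0]-x)<85)&(abs(Q[:,1]-y)<115)&(Q[:,2]>20)&(Q[:,2]<40)
    # front wall top, side walls
    f=Q[m&(Q[:,0]<x-40)&(abs(Q[:,1]-y)<80)&(Q[:,2]>24)];b=Q[m&(Q[:,0]>x+45)&(Q[:,0]<x+75)&(abs(abs(Q[:,1]-y)-75)<15)]
    l=Q[m&(Q[:,1]>y+85)&(abs(Q[:,0]-x)<45)&(Q[:,2]>24)];r=Q[m&(Q[:,1]<y-85)&(abs(Q[:,0]-x)<45)&(Q[:,2]>24)]
    print(nm,'front',np.percentile(f[:,0],[5,50,95]),np.polyfit(f[:,1],f[:,0],1)[0],'back',np.percentile(b[:,0],[5,50,95]),'l',np.percentile(l[:,1],[5,50,95]),'r',np.percentile(r[:,1],[5,50,95]))
# rack base
m=(abs(Q[:,0]-481)<90)&(abs(Q[:,1]-366)<130)&(Q[:,2]>6)
R=Q[m];print('rack rect all',cv2.minAreaRect(R[:,:2].astype(np.float32)), 'low',cv2.minAreaRect(R[R[:,2]<20][:,:2].astype(np.float32)))
E
```

```text
A [(1, 1, 0, 'L'), (1, -1, 14, 'R'), (-1, 1, 1, 'R'), (-1, -1, 2, 'L')]
B [(1, 1, 2, 'L'), (1, -1, 2, 'R'), (-1, 1, 2, 'R'), (-1, -1, 14, 'L')]
C [(1, 1, 15, 'L'), (1, -1, 1, 'R'), (-1, 1, 2, 'R'), (-1, -1, 1, 'L')]
D [(1, 1, 1, 'L'), (1, -1, 15, 'R'), (-1, 1, 1, 'R'), (-1, -1, 1, 'L')]
E [(1, 1, 0, 'L'), (1, -1, 1, 'R'), (-1, 1, 0, 'R'), (-1, -1, 14, 'L')]
TL front [571.00296381 573.60093684 574.7454635 ] -0.0021096895265899397 back [691.83862683 693.3947773  697.07550647] l [207.06392198 209.30160115 212.36432392] r [8.70212585 9.06783666 9.28472279]
TR front [596.75638032 599.66330916 601.02260321] 0.001291489741532237 back [716.15898204 719.99409787 723.67132999] l [-12.9621913  -10.0564438   -9.61002264] r [-213.13510802 -210.00873998 -208.69982631]
rack rect all ((481.341064453125, 363.87054443359375), (177.845703125, 253.9437255859375), 0.2792532742023468) low ((481.341064453125, 363.87054443359375), (177.845703125, 253.9437255859375), 0.2792532742023468)
```

servo_tool(
  series="0.59 -0.92 0 0.058; 0.59 -0.92 0 0.058",
)

```text
time_s: 0.35
tcp_pos: [0.237, 0.5312, 0.2048]
orientation: [0.145, 3.138, -0.003]
ft_force: [0.3, 0.1, 0.5]
opening: 1.005
gripper_force: 0.0
```

servo_tool(
  series="0.59 -0.92 0 0.058; 0.59 -0.92 0 0.058",
)

```text
time_s: 0.6
tcp_pos: [0.2963, 0.4387, 0.2052]
orientation: [0.139, -3.138, 0.002]
ft_force: [0.5, 0.3, -1.1]
opening: 0.997
gripper_force: 0.0
```

servo_tool(
  series="0.59 -0.92 0 0.058; 0.59 -0.92 0 0.058",
)

```text
time_s: 0.85
tcp_pos: [0.3552, 0.3467, 0.2053]
orientation: [0.424, -3.113, 0.001]
ft_force: [1.5, 0.2, 0.6]
opening: 1.002
gripper_force: 0.0
```

servo_tool(
  series="0.59 -0.92 0 0.058; 0.59 -0.92 0 0.058",
)

```text
time_s: 1.1
tcp_pos: [0.414, 0.255, 0.2053]
orientation: [0.706, -3.061, 0.001]
ft_force: [0.9, 0.3, 0.3]
opening: 0.999
gripper_force: 0.0
```

servo_tool(
  series="0.58 -0.91 0 0.058; 0.58 -0.91 0 0.058; 0.58 -0.91 0 0.058",
)

```text
time_s: 1.48
tcp_pos: [0.4728, 0.162, 0.2051]
orientation: [0.969, -2.988, 0.003]
ft_force: [-0.4, 1.1, 0.0]
opening: 1.003
gripper_force: 0.0
```

```bash
cat >> h.py <<'E'
from scipy.spatial.transform import Rotation as Ro
def pose():
    s=ctrl.observe();R=Ro.from_rotvec(s['orientation']).as_matrix()
    return np.array(s['tcp_pos'])*1000,np.degrees(np.arctan2(R[1,1],R[0,1])),s,R
def go(x,y,z,phi=None):
    p,f,s,R=pose();d=(np.array([x,y,z])-p)/100
    print('t',round(s['time_s'],1),'at',p.round(1),'phi',round(f,1),'j7',round(s['joint_positions'][6],2),'op',round(s['opening'],3),'gf',round(s['gripper_force'],1))
    print('delta',d.round(3),'turn',None if phi is None else round(((phi-f+90)%180-90)/180,4))
def wcloud(c,p,R):
    z=c['range_z'];K=c['camera_matrix'];v,u=np.mgrid[:z.shape[0],:z.shape[1]]
    P=np.stack([(u-K[0,2])/K[0,0]*z,(v-K[1,2])/K[1,1]*z,z],-1);T=np.array(c['tool_from_camera'])
    return ((P@T[:3,:3].T+T[:3,3])@R.T)*1000+p
E
python3 - <<'E'
from h import *
go(471,166,20,126)
p,f,s,R=pose();c=snap('wrist','w1.png');W=wcloud(c,p,R);z=W[...,2];print(s['orientation'],np.array(c['tool_from_camera']).round(3))
m=(z>38)&(z<52)&(c['range_z']>0)&(abs(W[...,0]-471)<60)&(abs(W[...,1]-166)<60)
print(m.sum(),cv2.minAreaRect(W[m][:,:2].astype(np.float32)))
c=snap('top');
for b in blobs(.034,.05,25,c): 
  if 50<b['L']<62 and b['W']<26: print(b['c'],b['L'],b['W'],b['ang'])
E
```

```text
t 1.5 at [472.8 162.  205.1] phi 125.9 j7 1.71 op 1.003 gf 0.0
delta [-0.018  0.04  -1.851] turn 0.0004
[ 0.96878821 -2.98793515  0.00302088] [[-0.002 -0.96  -0.281  0.083]
 [ 1.    -0.002 -0.001 -0.   ]
 [ 0.001 -0.281  0.96  -0.179]
 [ 0.     0.     0.     1.   ]]
863 ((469.8043212890625, 165.073486328125), (56.03390121459961, 17.231582641601562), 36.304115295410156)
[ 800. -129.] 55 4 -89.7
[ 512. -475.] 56 20 36.7
[463.  24.] 56 18 34.2
[465. -89.] 55 18 -62.8
[ 455. -678.] 61 5 5.3
[398. 687.] 53 8 -22.2
```

servo_tool(
  series="-0.03 0.035 -0.6 0; -0.03 0.035 -0.95 0; -0.03 0.035 -0.95 0",
)

```text
time_s: 1.95
tcp_pos: [0.4651, 0.1711, 0.1086]
orientation: [0.984, -2.977, -0.001]
ft_force: [0.2, 0.1, 0.6]
opening: 1.0
gripper_force: 0.0
```

servo_tool(
  series="0 0 -0.5 0; 0 0 -0.9 0; 0 0 -0.9 0; 0 0 -0.9 0",
)

```text
time_s: 2.45
tcp_pos: [0.4692, 0.1711, 0.0224]
orientation: [-0.981, 2.981, 0.001]
ft_force: [0.3, 0.2, 0.6]
opening: 1.001
gripper_force: 0.0
```

servo_tool(
  series="0 0 0 0; 0 0 0 0; 0 0 0 0; 0 0 0 0; 0 0 0 0",
  fingers=1,
  squeeze=20,
)

```text
time_s: 3.08
tcp_pos: [0.4679, 0.1699, 0.0205]
orientation: [0.981, -2.984, 0.0]
ft_force: [-0.6, -0.2, -0.4]
opening: 0.505
gripper_force: 0.0
```

servo_tool(
  series="0 0 0.4 0; 0 0 1 0; 0 0 1 0",
)

```text
time_s: 3.45
tcp_pos: [0.4708, 0.1711, 0.1241]
orientation: [-0.978, 2.977, 0.001]
ft_force: [0.6, -0.2, 0.5]
opening: 0.186
gripper_force: 0.0
```

servo_tool(
  series="0.63 -0.78 0 -0.067; 0.63 -0.78 0 -0.067; 0.63 -0.78 0 -0.067",
)

```text
time_s: 3.82
tcp_pos: [0.532, 0.0883, 0.1193]
orientation: [0.653, -3.072, 0.003]
ft_force: [-0.2, -0.6, -0.1]
opening: 0.008
gripper_force: 0.0
```

servo_tool(
  series="0.63 -0.78 0 -0.067; 0.63 -0.78 0 -0.067; 0.63 -0.78 0 -0.067",
)

```text
time_s: 4.2
tcp_pos: [0.5943, 0.0116, 0.1193]
orientation: [0.33, -3.123, 0.002]
ft_force: [-1.1, 0.4, -0.1]
opening: 0.004
gripper_force: 0.0
```

servo_tool(
  series="0.63 -0.78 0 -0.067; 0.63 -0.78 0 -0.067; 0.63 -0.78 0 -0.067",
)

```text
time_s: 4.58
tcp_pos: [0.6569, -0.0652, 0.1193]
orientation: [0.003, -3.14, 0.001]
ft_force: [-1.1, 0.1, -0.3]
opening: 0.001
gripper_force: 0.0
```

```bash
python3 - <<'E'
from h import *
go(659.5,-70,26,90)
p,f,s,R=pose();c=snap('wrist','w2.png')
E
```

```text
t 4.6 at [656.9 -65.2 119.3] phi 90.1 j7 1.63 op 0.001 gf 0.0
delta [ 0.026 -0.048 -0.933] turn -0.0006
```

View pics/w2.png

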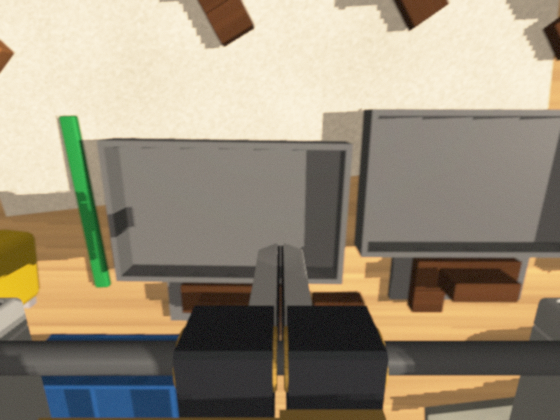

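servo_tool(
  series="-0.62 0.77 0 0.067; -0.62 0.77 0 0.067; -0.62 0.77 0 0.067",
  fingers=0.3,
)

```text
time_s: 5.0
tcp_pos: [0.5912, 0.0196, 0.1203]
orientation: [0.349, -3.119, -0.006]
ft_force: [0.2, 0.5, 0.2]
opening: 0.29
gripper_force: 0.0
```

servo_tool(
  series="-0.62 0.77 0 0.067; -0.62 0.77 0 0.067; -0.62 0.77 0 0.067",
)

```text
time_s: 5.38
tcp_pos: [0.5304, 0.0938, 0.1205]
orientation: [0.672, -3.067, -0.003]
ft_force: [0.6, -0.8, -0.2]
opening: 0.604
gripper_force: 0.0
```

servo_tool(
  series="-0.63 0.77 0 0.067; -0.63 0.77 0 0.067; -0.63 0.77 0 0.067; -0.63 0.77 0 0.067; -0.63 0.77 0 0.067",
)

```text
time_s: 6.0
tcp_pos: [0.4711, 0.1656, 0.1204]
orientation: [-0.977, 2.985, -0.001]
ft_force: [-0.6, -0.6, 0.6]
opening: 0.701
gripper_force: 0.0
```

```bash
cat >> h.py <<'E'
def cleat(x,y,f=None):
    "cleat near x,y from the wrist camera"
    p,_,s,R=pose();c=snap('wrist',f);W=wcloud(c,p,R);z=W[...,2]
    m=(z>36)&(z<56)&(c['range_z']>0)&(abs(W[...,0]-x)<50)&(abs(W[...,1]-y)<50)
    n,l,st,_=cv2.connectedComponentsWithStats(m.astype(np.uint8))
    if n>1:
        i=1+np.argmax(st[1:,4]);r=cv2.minAreaRect(W[l==i][:,:2].astype(np.float32));print('cleat',st[i,4],np.round(r[0],1),np.round(r[1],1),round(r[2],1),'z',W[l==i][:,2].mean().round(1))
E
python3 - <<'E'
from h import *
go(470,165.5,20,126);cleat(470,165)
E
```

```text
t 6.0 at [471.1 165.6 120.4] phi 126.2 j7 1.67 op 0.701 gf 0.0
delta [-1.100e-02 -1.000e-03 -1.004e+00] turn -0.0013
cleat 1445 [470.  165.3] [56.1 17.4] 36.5 z 43.4
```

servo_tool(
  series="-0.01 0 -0.6 0; -0.01 0 -1 0; -0.01 0 -1 0; -0.01 0 -1 0",
)

```text
time_s: 6.55
tcp_pos: [0.4699, 0.1669, 0.0214]
orientation: [-0.98, 2.984, -0.0]
ft_force: [0.7, 0.9, -0.3]
opening: 0.7
gripper_force: 0.0
```

servo_tool(
  series="0 0 0 0; 0 0 0 0; 0 0 0 0; 0 0 0 0; 0 0 0 0",
  fingers=1,
  squeeze=20,
)

```text
time_s: 7.18
tcp_pos: [0.469, 0.167, 0.0205]
orientation: [-0.981, 2.984, -0.0]
ft_force: [-0.7, -0.3, 0.0]
opening: 0.206
gripper_force: 0.2
```

servo_tool(
  series="0 0 0 0; 0 0 0 0; 0 0 0 0",
)

```text
time_s: 7.55
tcp_pos: [0.469, 0.1669, 0.0205]
orientation: [-0.981, 2.984, -0.0]
ft_force: [0.2, -0.2, 2.2]
opening: 0.191
gripper_force: 20.0
```

servo_tool(
  series="0 0 0.3 0; 0 0 0.8 0; 0 0 1 0; 0 0 1 0",
)

```text
time_s: 8.05
tcp_pos: [0.4699, 0.1673, 0.1216]
orientation: [-0.98, 2.982, 0.0]
ft_force: [-1.4, 0.2, -1.6]
opening: 0.189
gripper_force: 20.0
```

servo_tool(
  series="0.63 -0.785 0 -0.067; 0.63 -0.785 0 -0.067; 0.63 -0.785 0 -0.067",
)

```text
time_s: 8.43
tcp_pos: [0.5328, 0.0847, 0.1187]
orientation: [0.653, -3.071, 0.003]
ft_force: [-0.3, 0.6, -0.8]
opening: 0.189
gripper_force: 20.0
```

servo_tool(
  series="0.63 -0.785 0 -0.067; 0.63 -0.785 0 -0.067; 0.63 -0.785 0 -0.067",
)

```text
time_s: 8.8
tcp_pos: [0.5952, 0.0073, 0.1188]
orientation: [0.33, -3.123, 0.002]
ft_force: [-0.1, 0.9, -0.6]
opening: 0.191
gripper_force: 20.0
```

servo_tool(
  series="0.63 -0.785 0 -0.067; 0.63 -0.785 0 -0.067; 0.63 -0.785 0 -0.067; 0.63 -0.785 0 -0.067; 0.63 -0.785 0 -0.067",
)

```text
time_s: 9.43
tcp_pos: [0.6569, -0.0657, 0.1201]
orientation: [0.011, -3.14, -0.003]
ft_force: [-0.4, -0.3, -1.1]
opening: 0.191
gripper_force: 20.0
```

```bash
python3 - <<'E'
from h import *
go(659.5,-70,26,90)
p,f,s,R=pose();c=snap('wrist','w3.png')
E
```

```text
t 9.4 at [656.9 -65.7 120.1] phi 90.4 j7 1.63 op 0.191 gf 20.0
delta [ 0.026 -0.043 -0.941] turn -0.0022
```

View pics/w3.png

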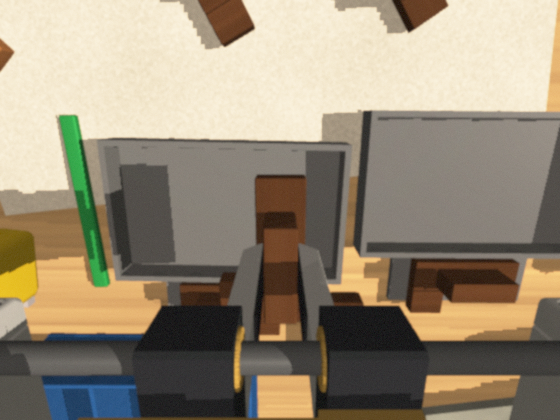

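servo_tool(
  series="0.03 -0.045 -0.5 0; 0.03 -0.045 -0.85 0; 0.03 -0.045 -0.94 0; 0.03 -0.045 -0.94 0; 0.03 -0.045 -0.94 0",
)

```text
time_s: 10.1
tcp_pos: [0.6619, -0.0726, 0.0276]
orientation: [-0.007, 3.14, 0.0]
ft_force: [-0.5, -1.5, -0.2]
opening: 0.189
gripper_force: 20.0
```

servo_tool(
  series="0 0 0 0; 0 0 0 0; 0 0 0 0; 0 0 0 0",
  fingers=0.5,
)

```text
time_s: 10.6
tcp_pos: [0.661, -0.0731, 0.0265]
orientation: [-0.006, 3.142, 0.0]
ft_force: [-0.5, -0.7, -0.4]
opening: 0.497
gripper_force: 0.0
```

servo_tool(
  series="0 0 0.4 0; 0 0 1 0; 0 0 1 0",
)

```text
time_s: 10.98
tcp_pos: [0.6649, -0.0735, 0.1318]
orientation: [-0.005, 3.131, -0.001]
ft_force: [0.8, -0.6, 0.4]
opening: 0.501
gripper_force: 0.0
```

servo_tool(
  series="-0.775 0.84 0 -0.073; -0.775 0.84 0 -0.073; -0.775 0.84 0 -0.073",
  fingers=0.3,
)

```text
time_s: 11.35
tcp_pos: [0.5798, 0.0154, 0.1256]
orientation: [-0.344, -3.118, -0.002]
ft_force: [0.7, -0.3, -0.4]
opening: 0.697
gripper_force: 0.0
```

servo_tool(
  series="-0.775 0.84 0 -0.073; -0.775 0.84 0 -0.073; -0.775 0.84 0 -0.073",
)

```text
time_s: 11.72
tcp_pos: [0.5034, 0.0979, 0.1258]
orientation: [-0.699, -3.06, -0.0]
ft_force: [-0.1, 0.0, -0.1]
opening: 0.699
gripper_force: 0.0
```

servo_tool(
  series="-0.775 0.84 0 -0.073; -0.775 0.84 0 -0.073; -0.775 0.84 0 -0.073",
)

```text
time_s: 12.1
tcp_pos: [0.4269, 0.1811, 0.126]
orientation: [-1.045, -2.961, 0.001]
ft_force: [0.8, -0.3, 0.4]
opening: 0.704
gripper_force: 0.0
```

servo_tool(
  series="-0.775 0.84 0 -0.073; -0.775 0.84 0 -0.073; -0.775 0.84 0 -0.073; -0.775 0.84 0 -0.073; -0.775 0.84 0 -0.073",
)

```text
time_s: 12.72
tcp_pos: [0.353, 0.2613, 0.1265]
orientation: [1.39, 2.816, 0.0]
ft_force: [0.3, 0.1, -0.1]
opening: 0.698
gripper_force: 0.0
```

```bash
python3 - <<'E'
from h import *
go(350,267,20,37);cleat(350,267)
for b in blobs(.034,.056,25): 
  if 50<b['L']<62 and 14<b['W']<26: print(b['c'],b['L'],b['W'],b['ang'],b['zq'])
E
```

```text
t 12.7 at [353.  261.3 126.5] phi 37.5 j7 0.25 op 0.698 gf 0.0
delta [-0.03   0.057 -1.065] turn -0.0025
cleat 1425 [348.6 267.7] [18.  56.1] 35.5 z 43.5
[799. 275.] 52 19 -46.6 [36. 45. 54.]
[ 745. -113.] 55 19 89.1 [39. 51. 55.]
[719. 109.] 55 17 -89.6 [36. 51. 56.]
[663. -71.] 56 16 -0.1 [46. 49. 54.]
[ 513. -475.] 56 21 36.5 [38. 44. 48.]
[463.  24.] 56 18 34.2 [40. 45. 48.]
[466. -89.] 56 18 -62.5 [40. 45. 48.]
```

servo_tool(
  series="-0.04 0.06 -0.6 -0.007; -0.04 0.06 -1 -0.007; -0.04 0.06 -1 -0.007; -0.04 0.06 -1 -0.007",
)

```text
time_s: 13.32
tcp_pos: [0.348, 0.2687, 0.0274]
orientation: [1.418, 2.803, 0.001]
ft_force: [-0.2, 0.4, -0.4]
opening: 0.7
gripper_force: 0.0
```

servo_tool(
  series="0 0 -0.05 0; 0 0 -0.05 0; 0 0 -0.05 0; 0 0 -0.05 0; 0 0 -0.05 0",
  fingers=1,
)

```text
time_s: 13.95
tcp_pos: [0.347, 0.2691, 0.0216]
orientation: [1.416, 2.804, 0.001]
ft_force: [0.9, -0.1, 0.0]
opening: 0.205
gripper_force: 0.2
```

servo_tool(
  series="0 0 0 0; 0 0 0 0; 0 0 0 0; 0 0 0 0",
)

```text
time_s: 14.45
tcp_pos: [0.3471, 0.2691, 0.0216]
orientation: [1.417, 2.804, 0.001]
ft_force: [-0.6, 0.0, 4.0]
opening: 0.193
gripper_force: 20.0
```

servo_tool(
  series="0 0 0.3 0; 0 0 0.8 0; 0 0 1 0; 0 0 1 0",
)

```text
time_s: 14.95
tcp_pos: [0.3475, 0.2695, 0.1223]
orientation: [1.416, 2.804, 0.004]
ft_force: [0.4, -1.0, -1.2]
opening: 0.186
gripper_force: 20.0
```

servo_tool(
  series="0.62 -0.835 0 0.06; 0.62 -0.835 0 0.06; 0.62 -0.835 0 0.06",
)

```text
time_s: 15.32
tcp_pos: [0.4101, 0.182, 0.1203]
orientation: [-1.156, -2.921, 0.003]
ft_force: [-1.0, 0.4, -1.0]
opening: 0.19
gripper_force: 20.0
```

servo_tool(
  series="0.62 -0.835 0 0.06; 0.62 -0.835 0 0.06; 0.62 -0.835 0 0.06",
)

```text
time_s: 15.7
tcp_pos: [0.4718, 0.0996, 0.1203]
orientation: [-0.873, -3.017, 0.002]
ft_force: [-0.0, 0.5, -0.8]
opening: 0.191
gripper_force: 20.0
```

servo_tool(
  series="0.62 -0.835 0 0.06; 0.62 -0.835 0 0.06; 0.62 -0.835 0 0.06",
)

```text
time_s: 16.08
tcp_pos: [0.5335, 0.0169, 0.1204]
orientation: [-0.583, -3.086, 0.001]
ft_force: [-0.8, 0.2, -0.5]
opening: 0.189
gripper_force: 20.0
```

servo_tool(
  series="0.62 -0.835 0 0.06; 0.62 -0.835 0 0.06; 0.62 -0.835 0 0.06",
)

```text
time_s: 16.45
tcp_pos: [0.5951, -0.0659, 0.1203]
orientation: [-0.289, -3.127, 0.0]
ft_force: [0.1, 0.5, -1.1]
opening: 0.186
gripper_force: 20.0
```

servo_tool(
  series="0.62 -0.835 0 0.062; 0.62 -0.835 0 0.062; 0.62 -0.835 0 0.062; 0.62 -0.835 0 0.062; 0.62 -0.835 0 0.062",
)

```text
time_s: 17.08
tcp_pos: [0.6562, -0.1451, 0.1211]
orientation: [0.026, -3.14, -0.003]
ft_force: [-0.4, -0.4, -0.5]
opening: 0.189
gripper_force: 20.0
```

```bash
python3 - <<'E'
from h import *
go(659.5,-150,26,90)
E
```

```text
t 17.1 at [ 656.2 -145.1  121.1] phi 90.9 j7 1.77 op 0.189 gf 20.0
delta [ 0.033 -0.049 -0.951] turn -0.0052
```

servo_tool(
  series="0.03 -0.045 -0.5 -0.005; 0.03 -0.045 -0.85 -0.005; 0.03 -0.045 -0.94 -0.005; 0.03 -0.045 -0.94 -0.005; 0.03 -0.045 -0.94 -0.005",
)

```text
time_s: 17.7
tcp_pos: [0.6609, -0.1524, 0.0287]
orientation: [0.003, 3.14, -0.0]
ft_force: [-0.0, 1.3, 0.5]
opening: 0.189
gripper_force: 20.0
```

servo_tool(
  series="0 0 0 0; 0 0 0 0; 0 0 0 0; 0 0 0 0",
  fingers=0.5,
)

```text
time_s: 18.2
tcp_pos: [0.66, -0.1531, 0.0275]
orientation: [0.004, 3.142, 0.0]
ft_force: [0.6, -0.1, -0.8]
opening: 0.497
gripper_force: 0.0
```

servo_tool(
  series="0 0 0.4 0; 0 0 1 0; 0 0 1 0",
)

```text
time_s: 18.58
tcp_pos: [0.6638, -0.154, 0.1329]
orientation: [0.004, 3.132, -0.003]
ft_force: [-0.3, 1.0, 0.0]
opening: 0.502
gripper_force: 0.0
```

servo_tool(
  series="-0.985 0.87 0 0.095; -0.985 0.87 0 0.095; -0.985 0.87 0 0.095",
  fingers=0.3,
)

```text
time_s: 18.95
tcp_pos: [0.5566, -0.0622, 0.1265]
orientation: [0.47, -3.1, -0.005]
ft_force: [0.3, -0.0, 0.4]
opening: 0.7
gripper_force: 0.0
```

servo_tool(
  series="-0.985 0.87 0 0.095; -0.985 0.87 0 0.095; -0.985 0.87 0 0.095; -0.985 0.87 0 0.095; -0.985 0.87 0 0.095",
)

```text
time_s: 19.58
tcp_pos: [0.4648, 0.0197, 0.1274]
orientation: [-0.916, 3.004, -0.001]
ft_force: [0.1, 0.8, 0.2]
opening: 0.698
gripper_force: 0.0
```

```bash
python3 - <<'E'
from h import *
go(463,24,20,124.2);cleat(463,24)
for b in blobs(.034,.056,25): 
  if 50<b['L']<62 and 14<b['W']<26: print(b['c'],b['L'],b['W'],b['ang'],b['zq'])
E
```

```text
t 19.6 at [464.8  19.7 127.4] phi 123.9 j7 1.92 op 0.698 gf 0.0
delta [-0.018  0.043 -1.074] turn 0.0017
cleat 1392 [461.4  23. ] [56.3 17.7] 33.7 z 43.4
[796. 276.] 51 17 -54.0 [35. 48. 55.]
[ 745. -112.] 54 18 89.4 [38. 51. 55.]
[719. 109.] 55 18 89.4 [36. 51. 55.]
[662. -71.] 56 16 0.3 [44. 49. 54.]
[ 662. -151.] 56 18 -0.6 [37. 50. 53.]
[ 512. -475.] 56 20 38.4 [37. 44. 48.]
[466. -89.] 55 18 -62.8 [41. 45. 48.]
```

servo_tool(
  series="-0.02 0.02 -0.6 0; -0.02 0.02 -1 0; -0.02 0.02 -1 0; -0.02 0.02 -1 0",
)

```text
time_s: 20.18
tcp_pos: [0.4619, 0.0227, 0.0283]
orientation: [-0.919, 3.003, -0.001]
ft_force: [-0.3, -0.7, -0.8]
opening: 0.699
gripper_force: 0.0
```

servo_tool(
  series="0 0 -0.06 0; 0 0 -0.06 0; 0 0 -0.06 0; 0 0 -0.06 0; 0 0 -0.06 0",
  fingers=1,
)

```text
time_s: 20.8
tcp_pos: [0.4611, 0.023, 0.0216]
orientation: [-0.92, 3.004, -0.0]
ft_force: [-0.1, -0.1, -0.8]
opening: 0.209
gripper_force: 0.0
```

servo_tool(
  series="0 0 0 0; 0 0 0 0; 0 0 0 0; 0 0 0 0",
)

```text
time_s: 21.3
tcp_pos: [0.461, 0.023, 0.0216]
orientation: [-0.92, 3.004, -0.0]
ft_force: [0.1, -0.4, 2.6]
opening: 0.188
gripper_force: 20.0
```

servo_tool(
  series="0 0 0.3 0; 0 0 0.8 0; 0 0 1 0; 0 0 1 0",
)

```text
time_s: 21.8
tcp_pos: [0.4619, 0.023, 0.1225]
orientation: [-0.919, 3.001, -0.001]
ft_force: [-0.7, -0.7, -1.0]
opening: 0.193
gripper_force: 20.0
```

servo_tool(
  series="0.86 0.455 0 -0.094; 0.86 0.455 0 -0.094; 0.86 0.455 0 -0.094",
)

```text
time_s: 22.18
tcp_pos: [0.5482, 0.0703, 0.1196]
orientation: [0.471, -3.106, -0.001]
ft_force: [-1.6, 0.3, -0.8]
opening: 0.195
gripper_force: 20.0
```

servo_tool(
  series="0.86 0.455 0 -0.094; 0.86 0.455 0 -0.094; 0.86 0.455 0 -0.094; 0.86 0.455 0 -0.094; 0.86 0.455 0 -0.094",
)

```text
time_s: 22.8
tcp_pos: [0.6314, 0.1125, 0.121]
orientation: [0.005, -3.139, 0.001]
ft_force: [-0.3, -0.6, -0.7]
opening: 0.193
gripper_force: 20.0
```

```bash
python3 - <<'E'
from h import *
go(633.5,114,27,90)
E
```

```text
t 22.8 at [631.4 112.5 121. ] phi 90.2 j7 1.38 op 0.193 gf 20.0
delta [ 0.021  0.015 -0.94 ] turn -0.001
```

servo_tool(
  series="0.01 0.015 -0.5 0; 0.01 0.015 -0.85 0; 0.01 0.015 -0.94 0; 0.01 0.015 -0.94 0; 0.01 0.015 -0.94 0",
)

```text
time_s: 23.42
tcp_pos: [0.6348, 0.1153, 0.0287]
orientation: [-0.006, 3.14, 0.001]
ft_force: [0.5, -0.9, -0.4]
opening: 0.192
gripper_force: 20.0
```

servo_tool(
  series="0 0 0 0; 0 0 0 0; 0 0 0 0; 0 0 0 0",
  fingers=0.5,
)

```text
time_s: 23.92
tcp_pos: [0.634, 0.1155, 0.0276]
orientation: [-0.006, 3.141, 0.0]
ft_force: [0.6, -0.1, 0.1]
opening: 0.5
gripper_force: 0.0
```

servo_tool(
  series="0 0 0.4 0; 0 0 1 0; 0 0 1 0",
)

```text
time_s: 24.3
tcp_pos: [0.6378, 0.1161, 0.1325]
orientation: [-0.006, 3.132, 0.003]
ft_force: [0.1, -0.2, -0.2]
opening: 0.499
gripper_force: 0.0
```

servo_tool(
  series="-0.56 -0.68 0 -0.116; -0.56 -0.68 0 -0.116; -0.56 -0.68 0 -0.116",
  fingers=0.3,
)

```text
time_s: 24.68
tcp_pos: [0.5764, 0.0454, 0.1269]
orientation: [-0.566, -3.088, 0.003]
ft_force: [1.2, 0.5, -0.7]
opening: 0.7
gripper_force: 0.0
```

servo_tool(
  series="-0.56 -0.68 0 -0.116; -0.56 -0.68 0 -0.116; -0.56 -0.68 0 -0.116",
)

```text
time_s: 25.05
tcp_pos: [0.522, -0.0208, 0.1272]
orientation: [-1.111, -2.938, 0.001]
ft_force: [0.2, 0.4, 0.7]
opening: 0.7
gripper_force: 0.0
```

servo_tool(
  series="-0.56 -0.68 0 -0.116; -0.56 -0.68 0 -0.116; -0.56 -0.68 0 -0.116; -0.56 -0.68 0 -0.116; -0.56 -0.68 0 -0.116",
)

```text
time_s: 25.68
tcp_pos: [0.4675, -0.0868, 0.1273]
orientation: [1.62, 2.691, 0.002]
ft_force: [0.3, 0.2, -0.0]
opening: 0.7
gripper_force: 0.0
```

```bash
python3 - <<'E'
from h import *
go(466,-89,20,27.5);cleat(466,-89)
for b in blobs(.034,.056,25): 
  if 50<b['L']<62 and 14<b['W']<26: print(b['c'],b['L'],b['W'],b['ang'],b['zq'])
E
```

```text
t 25.7 at [467.5 -86.8 127.3] phi 27.9 j7 0.91 op 0.7 gf 0.0
delta [-0.015 -0.022 -1.073] turn -0.0022
cleat 1380 [464.6 -89.8] [18.  55.8] 28.7 z 43.5
[797. 276.] 51 18 -52.5 [35. 43. 54.]
[ 745. -112.] 55 19 89.9 [38. 51. 56.]
[720. 109.] 56 18 -89.7 [36. 51. 55.]
[ 699. -307.] 54 21 27.6 [36. 48. 55.]
[662. -71.] 56 16 0.2 [46. 50. 54.]
[ 663. -151.] 55 18 -0.2 [36. 49. 53.]
[636. 115.] 56 18 1.6 [41. 49. 53.]
[ 512. -475.] 56 20 35.7 [37. 44. 48.]
```

servo_tool(
  series="-0.015 -0.015 -0.6 0; -0.015 -0.015 -1 0; -0.015 -0.015 -1 0; -0.015 -0.015 -1 0",
)

```text
time_s: 26.28
tcp_pos: [0.4653, -0.0901, 0.0284]
orientation: [1.627, 2.686, 0.001]
ft_force: [0.4, -0.6, 0.4]
opening: 0.7
gripper_force: 0.0
```

servo_tool(
  series="0 0 -0.06 0; 0 0 -0.06 0; 0 0 -0.06 0; 0 0 -0.06 0; 0 0 -0.06 0",
  fingers=1,
)

```text
time_s: 26.9
tcp_pos: [0.4646, -0.0901, 0.0216]
orientation: [1.628, 2.687, 0.0]
ft_force: [0.9, -0.6, 0.2]
opening: 0.203
gripper_force: 0.7
```

servo_tool(
  series="0 0 0 0; 0 0 0 0; 0 0 0 0; 0 0 0 0",
)

```text
time_s: 27.4
tcp_pos: [0.4646, -0.09, 0.0216]
orientation: [1.628, 2.687, 0.0]
ft_force: [1.0, -0.5, 2.6]
opening: 0.191
gripper_force: 19.9
```

servo_tool(
  series="0 0 0.3 0; 0 0 0.8 0; 0 0 1 0; 0 0 1 0",
)

```text
time_s: 27.9
tcp_pos: [0.4653, -0.0901, 0.1224]
orientation: [1.626, 2.685, 0.002]
ft_force: [-0.0, -0.3, -1.3]
opening: 0.189
gripper_force: 19.9
```

servo_tool(
  series="0.565 0.84 0 0.115; 0.565 0.84 0 0.115; 0.565 0.84 0 0.115",
)

```text
time_s: 28.28
tcp_pos: [0.5216, -0.0025, 0.1197]
orientation: [-1.109, -2.937, -0.002]
ft_force: [-0.3, -0.7, -0.6]
opening: 0.193
gripper_force: 19.9
```

servo_tool(
  series="0.565 0.84 0 0.115; 0.565 0.84 0 0.115; 0.565 0.84 0 0.115",
)

```text
time_s: 28.65
tcp_pos: [0.5775, 0.0802, 0.1198]
orientation: [-0.569, -3.088, -0.002]
ft_force: [-0.4, 0.4, -1.6]
opening: 0.191
gripper_force: 19.9
```

servo_tool(
  series="0.565 0.84 0 0.115; 0.565 0.84 0 0.115; 0.565 0.84 0 0.115; 0.565 0.84 0 0.115; 0.565 0.84 0 0.115",
)

```text
time_s: 29.28
tcp_pos: [0.6331, 0.1591, 0.1211]
orientation: [-0.015, -3.14, 0.003]
ft_force: [0.2, 0.3, -1.0]
opening: 0.19
gripper_force: 19.9
```

```bash
python3 - <<'E'
from h import *
go(633.5,163,27,90)
E
```

```text
t 29.3 at [633.1 159.1 121.1] phi 89.4 j7 1.31 op 0.19 gf 19.9
delta [ 0.004  0.039 -0.941] turn 0.0031
```

servo_tool(
  series="0 0.015 -0.5 0.003; 0 0.015 -0.85 0.003; 0 0.015 -0.94 0.003; 0 0.015 -0.94 0.003; 0 0.015 -0.94 0.003",
)

```text
time_s: 29.9
tcp_pos: [0.6348, 0.1631, 0.0286]
orientation: [-0.004, 3.14, 0.0]
ft_force: [0.1, 0.0, -1.0]
opening: 0.191
gripper_force: 20.0
```

servo_tool(
  series="0 0 0 0; 0 0 0 0; 0 0 0 0; 0 0 0 0",
  fingers=0.5,
)

```text
time_s: 30.4
tcp_pos: [0.634, 0.1635, 0.0275]
orientation: [-0.006, 3.142, 0.0]
ft_force: [0.0, -0.0, 0.1]
opening: 0.501
gripper_force: 0.0
```

servo_tool(
  series="0 0 0.4 0; 0 0 1 0; 0 0 1 0",
)

```text
time_s: 30.78
tcp_pos: [0.6378, 0.1643, 0.1327]
orientation: [-0.006, 3.132, 0.004]
ft_force: [-0.3, -0.8, 0.2]
opening: 0.501
gripper_force: 0.0
```

servo_tool(
  series="-0.173 -0.91 0 -0.114; -0.173 -0.91 0 -0.114; -0.173 -0.91 0 -0.114",
  fingers=0.3,
)

```text
time_s: 31.15
tcp_pos: [0.6158, 0.0688, 0.1268]
orientation: [-0.56, -3.09, 0.004]
ft_force: [0.2, 0.2, -0.6]
opening: 0.7
gripper_force: 0.0
```

servo_tool(
  series="-0.173 -0.91 0 -0.114; -0.173 -0.91 0 -0.114; -0.173 -0.91 0 -0.114",
)

```text
time_s: 31.52
tcp_pos: [0.5991, -0.0199, 0.127]
orientation: [-1.096, -2.944, 0.002]
ft_force: [0.6, 0.9, 0.2]
opening: 0.697
gripper_force: 0.0
```

servo_tool(
  series="-0.173 -0.91 0 -0.114; -0.173 -0.91 0 -0.114; -0.173 -0.91 0 -0.114",
)

```text
time_s: 31.9
tcp_pos: [0.5823, -0.1096, 0.1271]
orientation: [-1.599, -2.704, 0.0]
ft_force: [-0.2, 0.1, -0.4]
opening: 0.7
gripper_force: 0.0
```

servo_tool(
  series="-0.173 -0.91 0 -0.114; -0.173 -0.91 0 -0.114; -0.173 -0.91 0 -0.114",
)

```text
time_s: 32.28
tcp_pos: [0.5655, -0.1999, 0.1271]
orientation: [-2.053, -2.378, -0.0]
ft_force: [0.8, 0.4, 0.5]
opening: 0.704
gripper_force: 0.0
```

servo_tool(
  series="-0.173 -0.91 0 -0.114; -0.173 -0.91 0 -0.114; -0.173 -0.91 0 -0.114",
)

```text
time_s: 32.65
tcp_pos: [0.5484, -0.2905, 0.1269]
orientation: [-2.443, -1.975, -0.001]
ft_force: [0.6, 0.5, -0.5]
opening: 0.703
gripper_force: 0.0
```

servo_tool(
  series="-0.173 -0.91 0 -0.114; -0.173 -0.91 0 -0.114; -0.173 -0.91 0 -0.114",
)

```text
time_s: 33.02
tcp_pos: [0.5313, -0.3812, 0.1268]
orientation: [-2.755, -1.508, -0.001]
ft_force: [-0.3, 0.6, 0.2]
opening: 0.698
gripper_force: 0.0
```

servo_tool(
  series="-0.173 -0.91 0 -0.114; -0.173 -0.91 0 -0.114; -0.173 -0.91 0 -0.114; -0.173 -0.91 0 -0.114; -0.173 -0.91 0 -0.114",
)

```text
time_s: 33.65
tcp_pos: [0.515, -0.4703, 0.1272]
orientation: [-2.978, -0.994, -0.003]
ft_force: [-0.2, -0.7, -0.4]
opening: 0.701
gripper_force: 0.0
```

```bash
python3 - <<'E'
from h import *
go(512,-475,20,-53);cleat(512,-475)
for b in blobs(.034,.056,25): 
  if 50<b['L']<62 and 14<b['W']<26: print(b['c'],b['L'],b['W'],b['ang'],b['zq'])
E
```

```text
t 33.6 at [ 515.  -470.3  127.2] phi -53.1 j7 0.24 op 0.701 gf 0.0
delta [-0.03  -0.047 -1.072] turn 0.0005
cleat 1360 [ 512.1 -476.2] [55.4 17.7] 36.5 z 43.5
[798. 275.] 52 21 -48.7 [36. 45. 54.]
[ 745. -112.] 54 18 -89.9 [39. 51. 56.]
[719. 109.] 55 17 -89.3 [36. 51. 55.]
[ 701. -307.] 57 23 26.5 [35. 46. 55.]
[662. -71.] 55 16 0.1 [44. 49. 53.]
[ 662. -151.] 55 18 -0.4 [36. 49. 53.]
[636. 115.] 56 18 1.5 [39. 50. 54.]
[634. 163.] 55 17 1.9 [44. 49. 55.]
```

servo_tool(
  series="-0.01 -0.03 -0.6 0; -0.01 -0.03 -1 0; -0.01 -0.03 -1 0; -0.01 -0.03 -1 0",
)

```text
time_s: 34.25
tcp_pos: [0.5127, -0.4774, 0.0292]
orientation: [2.98, 0.986, 0.001]
ft_force: [-0.3, 0.4, 0.6]
opening: 0.695
gripper_force: 0.0
```

servo_tool(
  series="0 0 -0.06 0; 0 0 -0.06 0; 0 0 -0.06 0; 0 0 -0.06 0; 0 0 -0.06 0",
  fingers=1,
)

```text
time_s: 34.88
tcp_pos: [0.5119, -0.4766, 0.0216]
orientation: [2.983, 0.986, 0.0]
ft_force: [-0.0, 0.9, 0.1]
opening: 0.203
gripper_force: 0.1
```

servo_tool(
  series="0 0 0 0; 0 0 0 0; 0 0 0 0; 0 0 0 0",
)

```text
time_s: 35.38
tcp_pos: [0.5119, -0.4765, 0.0216]
orientation: [-2.983, -0.986, -0.0]
ft_force: [0.3, 0.3, 2.1]
opening: 0.19
gripper_force: 20.0
```

servo_tool(
  series="0 0 0.3 0; 0 0 0.8 0; 0 0 1 0; 0 0 1 0",
)

```text
time_s: 35.88
tcp_pos: [0.5124, -0.4771, 0.1225]
orientation: [2.981, 0.985, 0.002]
ft_force: [0.1, -0.0, -1.4]
opening: 0.191
gripper_force: 20.0
```

servo_tool(
  series="0.2 0.88 0 -0.034; 0.2 0.88 0 -0.034; 0.2 0.88 0 -0.034",
)

```text
time_s: 36.25
tcp_pos: [0.5327, -0.384, 0.1188]
orientation: [-3.024, -0.831, 0.002]
ft_force: [-0.2, -1.2, -1.1]
opening: 0.19
gripper_force: 20.0
```

servo_tool(
  series="0.2 0.88 0 -0.034; 0.2 0.88 0 -0.034; 0.2 0.88 0 -0.034",
)

```text
time_s: 36.62
tcp_pos: [0.5521, -0.2984, 0.1199]
orientation: [-3.068, -0.666, 0.002]
ft_force: [-0.6, -0.9, -0.6]
opening: 0.189
gripper_force: 20.0
```

servo_tool(
  series="0.2 0.88 0 -0.034; 0.2 0.88 0 -0.034; 0.2 0.88 0 -0.034",
)

```text
time_s: 37.0
tcp_pos: [0.572, -0.212, 0.1205]
orientation: [-3.101, -0.501, 0.002]
ft_force: [-0.4, -1.0, -1.3]
opening: 0.191
gripper_force: 20.0
```

servo_tool(
  series="0.2 0.88 0 -0.034; 0.2 0.88 0 -0.034; 0.2 0.88 0 -0.034",
)

```text
time_s: 37.38
tcp_pos: [0.5921, -0.1251, 0.121]
orientation: [3.123, 0.333, -0.001]
ft_force: [-1.0, 0.2, -0.5]
opening: 0.188
gripper_force: 20.0
```

servo_tool(
  series="0.2 0.88 0 -0.034; 0.2 0.88 0 -0.034; 0.2 0.88 0 -0.034",
)

```text
time_s: 37.75
tcp_pos: [0.6122, -0.0378, 0.1212]
orientation: [3.136, 0.165, 0.0]
ft_force: [-0.1, 0.9, -1.4]
opening: 0.189
gripper_force: 20.0
```

servo_tool(
  series="0.2 0.88 0 -0.034; 0.2 0.88 0 -0.034; 0.2 0.88 0 -0.034; 0.2 0.88 0 -0.034; 0.2 0.88 0 -0.034",
)

```text
time_s: 38.38
tcp_pos: [0.6318, 0.048, 0.122]
orientation: [3.14, -0.011, 0.001]
ft_force: [0.4, -0.3, -1.7]
opening: 0.191
gripper_force: 20.0
```

```bash
python3 - <<'E'
from h import *
go(633.5,53,27,-90)
E
```

```text
t 38.4 at [631.8  48.  122. ] phi -90.4 j7 -1.0 op 0.191 gf 20.0
delta [ 0.017  0.05  -0.95 ] turn 0.0022
```

servo_tool(
  series="0.01 0.02 -0.5 0; 0.01 0.02 -0.85 0; 0.01 0.02 -0.94 0; 0.01 0.02 -0.94 0; 0.01 0.02 -0.94 0",
)

```text
time_s: 39.0
tcp_pos: [0.6339, 0.0526, 0.0287]
orientation: [3.141, -0.005, 0.003]
ft_force: [0.2, -0.5, -0.9]
opening: 0.188
gripper_force: 20.0
```

servo_tool(
  series="0 0 0 0; 0 0 0 0; 0 0 0 0; 0 0 0 0",
  fingers=0.5,
)

```text
time_s: 39.5
tcp_pos: [0.6329, 0.0535, 0.0275]
orientation: [-3.142, 0.004, -0.0]
ft_force: [0.9, -0.5, 0.2]
opening: 0.5
gripper_force: 0.0
```

servo_tool(
  series="0 0 0.4 0; 0 0 1 0; 0 0 1 0",
)

```text
time_s: 39.88
tcp_pos: [0.6361, 0.0523, 0.1322]
orientation: [3.141, -0.004, 0.014]
ft_force: [0.1, -0.4, -0.3]
opening: 0.501
gripper_force: 0.0
```

servo_tool(
  series="-0.1 0.94 0.1 0.272; -0.1 0.94 0.1 0.272; -0.1 0.94 0.1 0.272; -0.1 0.94 0.1 0.272; -0.1 0.94 0.1 0.272",
  fingers=0,
)

```text
time_s: 40.5
tcp_pos: [0.6221, 0.1478, 0.1365]
orientation: [-2.857, -1.304, 0.002]
ft_force: [0.0, 0.3, -0.4]
opening: 0.984
gripper_force: 0.0
```

servo_tool(
  series="-0.1 0.94 0.1 0.272; -0.1 0.94 0.1 0.272; -0.1 0.94 0.1 0.272; -0.1 0.94 0.1 0.272; -0.1 0.94 0.1 0.272",
)

```text
time_s: 41.12
tcp_pos: [0.6121, 0.2416, 0.1464]
orientation: [-2.06, -2.371, 0.002]
ft_force: [-0.0, -0.6, 0.3]
opening: 0.996
gripper_force: 0.0
```

servo_tool(
  series="-0.1 0.94 0.1 0.272; -0.1 0.94 0.1 0.272; -0.1 0.94 0.1 0.272; -0.1 0.94 0.1 0.272; -0.1 0.94 0.1 0.272",
)

```text
time_s: 41.75
tcp_pos: [0.602, 0.3354, 0.1562]
orientation: [-0.892, -3.01, 0.001]
ft_force: [0.1, -0.0, -0.4]
opening: 0.998
gripper_force: 0.0
```

servo_tool(
  series="0 0 0 0; 0 0 0 0",
)

```text
time_s: 42.0
tcp_pos: [0.6025, 0.3354, 0.1568]
orientation: [-0.902, -3.009, 0.001]
ft_force: [-0.8, 0.1, -0.2]
opening: 0.998
gripper_force: 0.0
```

```bash
python3 - <<'E'
from h import *
go(602.3,333.6,2,56.8)
for b in blobs(.034,.056,25): 
  if 50<b['L']<62 and 14<b['W']<26: print(b['c'],b['L'],b['W'],b['ang'],b['zq'])
p,f,s,R=pose();c=snap('wrist','w4.png');W=wcloud(c,p,R);np.savez('w4.npz',W=W,img=c['img'],rz=c['range_z'])
m=(W[...,2]>9)&(W[...,2]<24)&(c['range_z']>0)
n,l,st,_=cv2.connectedComponentsWithStats(m.astype(np.uint8))
for i in range(1,n):
    if st[i,4]>1500: print(st[i],cv2.minAreaRect(W[l==i][:,:2].astype(np.float32)),W[l==i][:,2].mean())
E
```

```text
t 42.0 at [602.5 335.4 156.8] phi 56.6 j7 0.63 op 0.998 gf 0.0
delta [-0.002 -0.018 -1.548] turn 0.0009
[ 745. -112.] 54 19 -89.7 [39. 52. 55.]
[719. 109.] 55 18 -89.4 [37. 51. 55.]
[ 698. -307.] 52 21 27.9 [36. 46. 55.]
[662. -71.] 56 16 0.2 [45. 49. 54.]
[ 663. -151.] 56 18 -0.5 [36. 49. 53.]
[636. 115.] 56 18 1.6 [45. 50. 53.]
[634. 163.] 54 17 0.3 [43. 50. 54.]
[633.  53.] 55 16 1.0 [46. 49. 54.]
[  124     0   225   185 11635] ((479.572021484375, 361.8923645019531), (96.10700225830078, 201.79708862304688), 11.192325592041016) 12.602735756061213
[ 248  183   60  109 6141] ((638.813232421875, 308.2314758300781), (59.7161750793457, 120.11483764648438), 57.83600616455078) 15.593913393177727
```

View pics/w4.png

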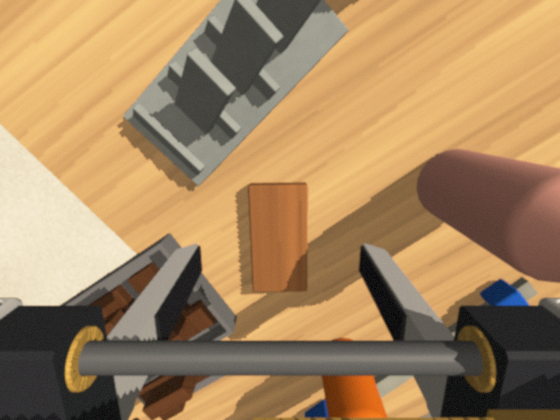

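servo_tool(
  series="-0.018 -0.032 -0.6 0.005; -0.018 -0.032 -1 0.005; -0.018 -0.032 -1 0.005; -0.018 -0.032 -1 0.005",
)

```text
time_s: 42.6
tcp_pos: [0.6023, 0.3327, 0.059]
orientation: [0.875, 3.015, 0.002]
ft_force: [-0.0, 0.6, 0.3]
opening: 0.999
gripper_force: 0.0
```

servo_tool(
  series="0 0 -0.3 0; 0 0 -0.53 0; 0 0 -0.53 0; 0 0 -0.53 0",
)

```text
time_s: 43.1
tcp_pos: [0.602, 0.3325, 0.0055]
orientation: [0.875, 3.016, 0.002]
ft_force: [-0.6, -1.0, -0.0]
opening: 1.003
gripper_force: 0.0
```

```bash
cat >> h.py <<'E'
def arc(ang,h=9.5,L=105,steps=(0,6,12,18,24,30,36,42,48,54,58)):
    "rows of the tilt-up arc; ang = direction (deg) from the gripped end to the far end"
    u=np.array([np.cos(np.radians(ang)),np.sin(np.radians(ang))]);P=[]
    for t in np.radians(steps):
        P.append(np.r_[u*(L-(L*np.cos(t)-h*np.sin(t))),L*np.sin(t)+h*np.cos(t)-h]/100)
    P=np.array(P)
    for a in(0,5): print('; '.join('%.3f %.3f %.3f 0'%tuple(q-P[a]) for q in P[a+1:a+6]))
    print('end',P[-1])
E
python3 - <<'E'
from h import *
go(600.7,332.2,3,57.8);arc(-32.2)
d=np.load('w4.npz');W=d['W'][d['rz']>0];o=np.array([481.3,353.1]);t=np.radians(101.2)
x=np.array([np.cos(t),np.sin(t)]);y=np.array([-x[1],x[0]])
r=W[:,:2]-o;X=r@x;Y=r@y;Z=W[:,2]
for z0 in(14,20,26,36,50,65,75):
    m=(abs(Y)<15)&(abs(Z-z0)<2)&(abs(X)<115);h,e=np.histogram(X[m],bins=np.arange(-110,125,3));print(z0,[(int(e[i]),int(h[i])) for i in np.argsort(-h)[:9] if h[i]>5])
E
```

```text
t 43.1 at [602.  332.5   5.5] phi 57.6 j7 0.7 op 1.003 gf 0.0
delta [-0.013 -0.003 -0.025] turn 0.0009
0.013 -0.008 0.109 0; 0.036 -0.023 0.216 0; 0.068 -0.043 0.320 0; 0.110 -0.069 0.419 0; 0.159 -0.100 0.512 0
0.058 -0.036 0.087 0; 0.123 -0.077 0.166 0; 0.194 -0.122 0.237 0; 0.272 -0.171 0.298 0; 0.327 -0.206 0.334 0
end [ 0.48584125 -0.30595056  0.84579283]
14 [(-59, 47), (-89, 40), (-53, 38), (-71, 37), (-56, 37), (-65, 36), (-50, 33), (-92, 31), (-62, 30)]
20 [(4, 88), (-47, 40), (-83, 36), (-44, 29), (7, 17), (-80, 13), (55, 6)]
26 [(-71, 78), (-41, 65), (10, 62), (7, 46), (-68, 39), (-77, 32), (-80, 23), (-74, 10)]
36 [(16, 107), (67, 95), (-35, 71), (64, 69), (13, 15), (-32, 12)]
50 [(25, 124), (76, 85), (-23, 58), (-26, 50), (73, 24), (28, 23)]
65 [(37, 122), (-14, 120), (34, 65), (-11, 9)]
75 [(43, 190), (52, 144), (-8, 105), (4, 103), (1, 90), (-5, 39), (55, 37), (46, 15), (49, 13)]
```

servo_tool(
  series="-0.013 0 -0.02 0; -0.013 0 -0.02 0; -0.013 0 -0.02 0; -0.013 0 -0.02 0; -0.013 0 -0.02 0",
  fingers=1,
  squeeze=5,
)

```text
time_s: 43.72
tcp_pos: [0.5999, 0.3324, 0.0027]
orientation: [0.875, 3.017, 0.001]
ft_force: [0.8, 0.1, 1.4]
opening: 0.639
gripper_force: 5.0
```

servo_tool(
  series="0 0 0 0; 0 0 0 0; 0 0 0 0",
)

```text
time_s: 44.1
tcp_pos: [0.5999, 0.3324, 0.0027]
orientation: [0.875, 3.017, 0.001]
ft_force: [0.6, 1.2, 2.9]
opening: 0.639
gripper_force: 5.0
```

servo_tool(
  series="0.013 -0.008 0.109 0; 0.036 -0.023 0.216 0; 0.068 -0.043 0.320 0; 0.110 -0.069 0.419 0; 0.159 -0.100 0.512 0",
)

```text
time_s: 44.72
tcp_pos: [0.6161, 0.322, 0.0545]
orientation: [0.876, 3.017, 0.0]
ft_force: [-0.4, 0.9, -1.3]
opening: 0.64
gripper_force: 5.0
```

```bash
cat >> h.py <<'E'
def tilt(x,y,r=90,zmin=10):
    "plane fit of the wooden board seen by the wrist camera near x,y (world mm)"
    p,f,s,R=pose();c=snap('wrist');W=wcloud(c,p,R);b,g,rr=[c['img'][...,i].astype(int) for i in range(3)]
    m=(c['range_z']>0)&(rr>b+35)&(rr>g+15)&(W[...,2]>zmin)&(np.hypot(W[...,0]-x,W[...,1]-y)<r)
    n,l,st,_=cv2.connectedComponentsWithStats(m.astype(np.uint8));i=1+np.argmax(st[1:,4]);q=W[l==i]
    k=q.mean(0);n=np.linalg.svd((q-k)[::7],full_matrices=False)[2][2];n*=np.sign(n[2]) or 1
    print('board px',st[i],'ctr',k.round(1),'normal',n.round(3),'tilt',np.degrees(np.arccos(abs(n[2]))).round(1),'res',np.std((q-k)@n).round(2),'z',np.percentile(q[:,2],[1,99]).round(1),'heading',np.degrees(np.arctan2(n[1],n[0])).round(1))
    return q
E
python3 - <<'E'
from h import *
go(600.7,332.2,3);tilt(640,308);cv2.imwrite('pics/s1.png',snap('scene')['img'][200:400,250:480].repeat(2,0).repeat(2,1))
E
```

```text
t 44.7 at [616.1 322.   54.5] phi 57.6 j7 0.7 op 0.64 gf 5.0
delta [-0.154  0.102 -0.515] turn None
board px [  205   236   153   105 10877] ctr [626.8 314.3  66. ] normal [ 0.196 -0.119  0.973] tilt 13.3 res 10.57 z [ 56.  163.3] heading -31.3
```

View pics/s1.png

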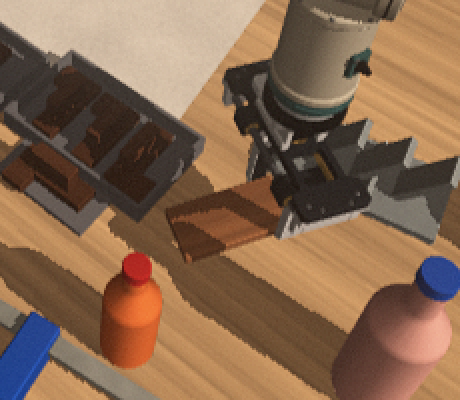

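servo_tool(
  series="0 0 0 0; 0 0 0 0; 0 0 0 0; 0 0 0 0",
  squeeze=3,
)

```text
time_s: 45.32
tcp_pos: [0.6154, 0.3223, 0.0534]
orientation: [-0.875, -3.017, 0.001]
ft_force: [-0.6, -0.7, -0.9]
opening: 0.638
gripper_force: 3.0
```

```bash
sed -i 's/(W\[...,2\]>zmin)&/(W[...,2]>zmin)\&(W[...,2]<p[2]+45)\&/; s/    k=q.mean(0);n=/    k=np.median(q,0);q=q[abs(q[:,2]-k[2])<60];k=q.mean(0);n=/' h.py
python3 - <<'E'
from h import *
p,f,s,R=pose();go(600.7,332.2,3);tilt(650,300,zmin=20)
q=wcloud(snap('wrist','w5.png'),p,R);print(q[260,280],q[300,280],q[330,280])
E
```

```text
t 45.3 at [615.4 322.3  53.4] phi 57.6 j7 0.7 op 0.638 gf 3.0
delta [-0.147  0.099 -0.504] turn None
board px [  204   235   154   105 10184] ctr [631.  311.4  53.6] normal [ 0.359 -0.225  0.906] tilt 25.0 res 3.37 z [22.5 70.4] heading -32.1
[609.52298491 324.88746257  69.94084879] [641.09484778 304.74343831  48.96888077] [672.5919664  284.64802477  28.44567629]
```

View pics/w5.png

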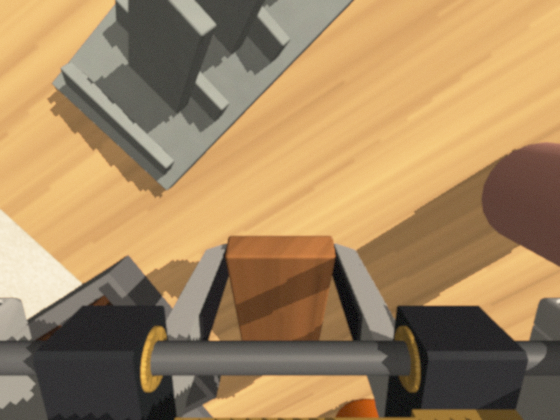

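servo_tool(
  series="0.058 -0.036 0.087 0; 0.123 -0.077 0.166 0; 0.194 -0.122 0.237 0; 0.272 -0.171 0.298 0; 0.310 -0.195 0.322 0",
)

```text
time_s: 46.05
tcp_pos: [0.6479, 0.3019, 0.0866]
orientation: [0.877, 3.016, 0.001]
ft_force: [-0.5, -0.2, -1.1]
opening: 0.638
gripper_force: 3.0
```

servo_tool(
  series="0 0 0 0; 0 0 0 0",
)

```text
time_s: 46.3
tcp_pos: [0.6461, 0.303, 0.0855]
orientation: [-0.875, -3.016, 0.0]
ft_force: [-0.6, -0.3, -1.1]
opening: 0.641
gripper_force: 3.0
```

servo_tool(
  series="0 0 0 0; 0 0 0 0; 0 0 0 0",
  squeeze=20,
)

```text
time_s: 46.68
tcp_pos: [0.6466, 0.3029, 0.0858]
orientation: [-0.875, -3.017, 0.0]
ft_force: [-0.5, 0.1, -1.2]
opening: 0.635
gripper_force: 20.0
```

servo_tool(
  series="0 0 0.3 0; 0 0 0.7 0; 0 0 1 0; 0 0 1 0; 0 0 1 0",
)

```text
time_s: 47.3
tcp_pos: [0.6458, 0.3026, 0.1847]
orientation: [-0.875, -3.016, 0.002]
ft_force: [0.3, -0.4, -1.1]
opening: 0.636
gripper_force: 20.0
```

```bash
cat >> h.py <<'E'
def held(L=None,n='wrist',save=None):
    "side line of the held board: points of the board along the tool's x axis (its mid plane), world mm rel. to TCP"
    p,f,s,R=pose();c=snap(n,save);W=wcloud(c,p,R) if n=='wrist' else cloud(c)*1000
    b,g,rr=[c['img'][...,i].astype(int) for i in range(3)]
    a=np.radians(f-90);h=np.array([np.cos(a),np.sin(a)]);y=np.array([-h[1],h[0]])
    d=W-p;H=d[...,:2]@h;Y=d[...,:2]@y
    m=(c['range_z']>0)&(rr>b+25)&(abs(Y)<22)&(abs(H)<130)&(d[...,2]<60)&(W[...,2]>25)
    print('t',round(s['time_s'],1),'tcp',p.round(1),'phi',round(f,1),'n',m.sum(),'phi-90 axis h')
    for z in range(-110,45,12):
        k=m&(abs(d[...,2]-z)<3)
        if k.sum()>8: print('  dz',z,'H',np.percentile(H[k],[5,50,95]).round(1),'Y',np.percentile(Y[k],[2,98]).round(0),k.sum())
E
python3 - <<'E'
from h import *
held(save='w6.png');held(n='scene',save='s2.png');held(n='top')
E
```

```text
t 47.3 tcp [645.8 302.6 184.7] phi 57.6 n 4911 phi-90 axis h
  dz -62 H [67.2 68.2 71.1] Y [-21.  21.] 103
  dz -50 H [55.9 57.4 59.5] Y [-21.  21.] 112
  dz -38 H [44.2 46.6 49.3] Y [-21.  21.] 149
  dz -26 H [33.4 35.6 38. ] Y [-21.  21.] 171
  dz -14 H [22.2 24.5 27.4] Y [-21.  21.] 212
  dz -2 H [10.9 13.7 16.4] Y [-21.  21.] 255
  dz 10 H [-16.2 -13.3   4.4] Y [-21.  21.] 1247
t 47.4 tcp [645.6 302.5 184.1] phi 57.6 n 1142 phi-90 axis h
  dz -62 H [65.1 68.7 73. ] Y [-21.  21.] 78
  dz -50 H [53.4 57.2 60.5] Y [-22.  21.] 78
  dz -38 H [42.5 46.1 51. ] Y [-21.  20.] 84
  dz -26 H [31.  34.9 38.4] Y [-19.  21.] 74
  dz -14 H [19.3 23.6 27.9] Y [-20.  21.] 92
  dz -2 H [ 9.  12.4 16.3] Y [-20.  21.] 68
  dz 10 H [-4.1  1.4  5.5] Y [-19.  21.] 90
t 47.4 tcp [645.6 302.5 184. ] phi 57.6 n 124 phi-90 axis h
  dz -62 H [67.6 69.7 72.5] Y [-19.  20.] 16
  dz -50 H [56.6 59.5 61.9] Y [-18.  20.] 22
  dz -38 H [46.2 49.1 52. ] Y [-20.  18.] 22
```

servo_tool(
  series="0 0 0 0; 0 0 0 0; 0 0 0 0",
  squeeze=3,
)

```text
time_s: 47.82
tcp_pos: [0.6467, 0.3027, 0.1857]
orientation: [-0.876, -3.017, 0.0]
ft_force: [0.6, -0.4, -0.8]
opening: 0.637
gripper_force: 3.0
```

servo_tool(
  series="0 0 0.62 0; 0 0 0.85 0; 0 0 0.95 0; 0 0 1 0; 0 0 1 0",
)

```text
time_s: 48.45
tcp_pos: [0.6462, 0.3027, 0.2848]
orientation: [-0.875, -3.016, 0.002]
ft_force: [0.2, 0.4, -0.9]
opening: 0.633
gripper_force: 3.0
```

```bash
python3 - <<'E'
from h import *
held(save='w7.png');held(n='scene')
E
```

```text
t 48.5 tcp [646.2 302.7 284.8] phi 57.6 n 3713 phi-90 axis h
  dz -98 H [8.4 8.6 8.8] Y [-21.  20.] 36
  dz -86 H [6.4 6.7 7. ] Y [-21.  21.] 52
  dz -74 H [3.2 3.5 3.9] Y [-21.  21.] 54
  dz -62 H [0.5 0.7 1.3] Y [-20.  21.] 38
  dz -50 H [-2.1 -1.7 -0.9] Y [-20.  19.] 51
  dz -38 H [-4.8 -4.4 -3.7] Y [-21.  21.] 68
  dz -26 H [-7.  -6.6 -6.2] Y [-21.  21.] 70
  dz -14 H [-9.9 -9.4 -8.8] Y [-21.  20.] 87
  dz -2 H [-12.4 -12.  -11.4] Y [-22.  21.] 98
  dz 10 H [-15.2 -14.6 -14. ] Y [-21.  21.] 181
t 48.5 tcp [646.1 302.6 284.5] phi 57.6 n 995 phi-90 axis h
  dz -98 H [23.5 24.6 25.5] Y [-20.  20.] 32
  dz -86 H [21.5 22.5 23.6] Y [-20.  21.] 43
  dz -74 H [18.8 19.8 21.3] Y [-20.  20.] 42
  dz -62 H [16.  17.2 18.4] Y [-21.  21.] 44
  dz -50 H [13.5 14.8 16.4] Y [-20.  20.] 45
  dz -38 H [10.6 12.  13.3] Y [-21.  21.] 52
  dz -26 H [ 8.   9.2 10.4] Y [-21.  22.] 46
  dz -14 H [5.2 6.6 8. ] Y [-21.  20.] 43
  dz -2 H [2.6 3.9 5.1] Y [-21.  22.] 49
  dz 10 H [-14.8   1.5   2.6] Y [-20.  21.] 53
```

servo_tool(
  series="0 0 0 0; 0 0 0 0",
  squeeze=20,
)

```text
time_s: 48.8
tcp_pos: [0.6465, 0.3027, 0.2853]
orientation: [-0.875, -3.017, 0.001]
ft_force: [-0.4, 0.1, -0.4]
opening: 0.635
gripper_force: 20.0
```

servo_tool(
  series="-0.3 0.2 -0.1 -0.05; -0.6 0.4 -0.2 -0.09; -0.89 0.59 -0.3 -0.129; -0.89 0.59 -0.3 -0.129",
)

```text
time_s: 49.3
tcp_pos: [0.5542, 0.3649, 0.2549]
orientation: [-1.456, -2.78, 0.001]
ft_force: [0.4, 0.4, -0.9]
opening: 0.639
gripper_force: 20.0
```

servo_tool(
  series="-0.3 0.2 -0.1 -0.05; -0.6 0.4 -0.2 -0.09; -0.89 0.59 -0.3 -0.129; -0.89 0.59 -0.3 -0.129; -0.89 0.59 -0.3 -0.129",
)

```text
time_s: 49.92
tcp_pos: [0.4705, 0.4197, 0.2265]
orientation: [1.993, 2.426, 0.002]
ft_force: [1.2, -0.1, -0.1]
opening: 0.636
gripper_force: 20.0
```

```bash
python3 - <<'E'
from h import *
go(468,420.6,132,11.2);held(save='w8.png');held(n='scene')
E
```

```text
t 49.9 at [470.5 419.7 226.5] phi 11.2 j7 -0.27 op 0.636 gf 20.0
delta [-0.025  0.009 -0.945] turn -0.0001
t 49.9 tcp [470.5 419.7 226.5] phi 11.2 n 3763 phi-90 axis h
  dz -98 H [9.3 9.6 9.9] Y [-21.  21.] 48
  dz -86 H [7.4 7.7 8. ] Y [-20.  21.] 44
  dz -74 H [4.1 4.4 4.8] Y [-21.  20.] 54
  dz -62 H [1.2 1.5 1.8] Y [-21.  21.] 51
  dz -50 H [-1.4 -1.  -0.2] Y [-21.  20.] 65
  dz -38 H [-4.  -3.5 -3.2] Y [-21.  21.] 63
  dz -26 H [-6.6 -5.8 -5.5] Y [-21.  21.] 79
  dz -14 H [-9.1 -8.7 -8.2] Y [-21.  21.] 79
  dz -2 H [-11.8 -11.3 -10.8] Y [-21.  21.] 94
  dz 10 H [-14.7 -14.1 -13.4] Y [-21.  21.] 182
t 50.0 tcp [470.9 419.4 226.6] phi 11.1 n 256 phi-90 axis h
  dz -86 H [20.1 20.8 21.6] Y [-20.  19.] 16
  dz -74 H [17.2 18.3 18.9] Y [-18.  17.] 13
  dz -62 H [14.7 15.2 16. ] Y [-20.  20.] 13
  dz -50 H [12.2 12.8 13.7] Y [-18.  20.] 15
  dz -38 H [ 9.5 10.2 11. ] Y [-19.  21.] 18
  dz -26 H [6.7 7.3 7.9] Y [-22.  19.] 14
  dz -14 H [4.2 4.9 5.6] Y [-21.   9.] 9
```

servo_tool(
  series="-0.025 0.005 -0.4 0; -0.025 0.005 -0.75 0; -0.025 0.005 -0.945 0; -0.025 0.005 -0.945 0; -0.025 0.005 -0.945 0",
)

```text
time_s: 50.65
tcp_pos: [0.4676, 0.4205, 0.1322]
orientation: [1.995, 2.425, 0.002]
ft_force: [0.2, 0.0, -0.6]
opening: 0.12
gripper_force: 0.0
```

servo_tool(
  series="0 0 0 0; 0 0 0 0",
  squeeze=3,
)

```text
time_s: 50.9
tcp_pos: [0.4666, 0.4213, 0.132]
orientation: [1.994, 2.427, 0.001]
ft_force: [0.4, 0.2, -0.1]
opening: 0.004
gripper_force: 0.0
```

servo_tool(
  series="-0.011 0.058 -0.068 0; -0.022 0.116 -0.136 0; -0.034 0.174 -0.204 0; -0.046 0.232 -0.272 0; -0.057 0.29 -0.34 0",
)

```text
time_s: 51.52
tcp_pos: [0.4603, 0.4507, 0.0967]
orientation: [-1.994, -2.428, 0.0]
ft_force: [-0.7, -0.5, -0.1]
opening: 0.007
gripper_force: 0.0
```

servo_tool(
  series="0 0 0 0; 0 0 0 0",
)

```text
time_s: 51.78
tcp_pos: [0.4607, 0.45, 0.0975]
orientation: [1.994, 2.427, 0.0]
ft_force: [0.0, 1.2, 0.3]
opening: 0.008
gripper_force: 0.0
```

```bash
python3 - <<'E'
from h import *
held(save='w9.png')
E
```

```text
t 51.8 tcp [460.7 450.   97.5] phi 11.2 n 29 phi-90 axis h
```

View pics/w9.png

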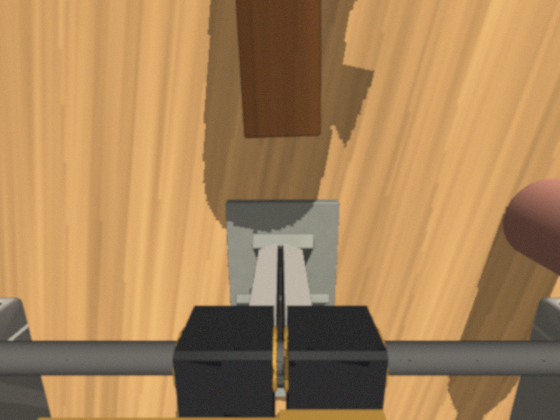

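servo_tool(
  series="0 0 0.6 0; 0 0 1 0; 0 0 1 0",
  fingers=0,
)

```text
time_s: 52.2
tcp_pos: [0.4629, 0.4513, 0.2015]
orientation: [1.994, 2.426, 0.012]
ft_force: [-0.6, 0.5, -0.7]
opening: 0.291
gripper_force: 0.0
```

servo_tool(
  series="-0.2 0.8 0 0; -0.2 0.8 0 0; -0.2 0.8 0 0; -0.2 0.8 0 0; -0.2 0.8 0 0",
)

```text
time_s: 52.82
tcp_pos: [0.4415, 0.5283, 0.1974]
orientation: [1.997, 2.424, -0.001]
ft_force: [-0.4, 0.3, 0.2]
opening: 0.819
gripper_force: 0.0
```

```bash
cat >> h.py <<'E'
def board():
    p,f,s,R=pose();c=snap('wrist');W=wcloud(c,p,R);m=(W[...,2]>9)&(W[...,2]<24)&(c['range_z']>0)&((c['img'][...,2].astype(int)-c['img'][...,0])>25)
    n,l,st,_=cv2.connectedComponentsWithStats(m.astype(np.uint8))
    for i in range(1,n):
        if st[i,4]>1200:
            r=cv2.minAreaRect(W[l==i][:,:2].astype(np.float32));print('wrist',st[i],np.round(r[0],1),np.round(r[1],1),round(r[2],1),W[l==i][:,2].mean().round(1))
E
python3 - <<'E'
from h import *
go(440,550,3);board()
c=snap('top','top2.png')
for b in blobs(.009,.024,300,c): print(b['px'],b['c'],b['L'],b['W'],b['ang'],b['zq'],b['bgr'])
E
```

```text
t 52.8 at [441.5 528.3 197.4] phi 11.0 j7 -0.42 op 0.819 gf 0.0
delta [-0.015  0.217 -1.944] turn None
wrist [ 218    0   76   68 2371] [387.6 679.4] [33.1 93.4] 65.1 11.8
wrist [ 253   90   59  113 6107] [436.1 572.2] [ 60. 120.] 13.0 15.6
[297, 157, 49, 34] [ 667. -131.] 154 105 89.4 [12. 19. 23.] [25. 35. 52.]
[215, 168, 36, 33] [632. 153.] 109 109 -87.4 [13. 20. 23.] [20. 31. 49.]
[370, 192, 40, 39] [ 547. -348.] 119 60 -45.6 [12. 16. 21.] [ 39.  67. 110.]
[490, 199, 54, 137] [ 380. -723.] 422 101 7.0 [11. 19. 23.] [21. 36. 62.]
[135, 211, 65, 42] [480. 362.] 203 96 -78.6 [10. 14. 22.] [68. 74. 77.]
[78, 232, 41, 25] [437. 571.] 123 60 -76.8 [12. 17. 21.] [19. 34. 57.]
[372, 233, 40, 41] [ 415. -350.] 120 61 42.9 [12. 16. 20.] [28. 47. 74.]
```

View pics/top2.png

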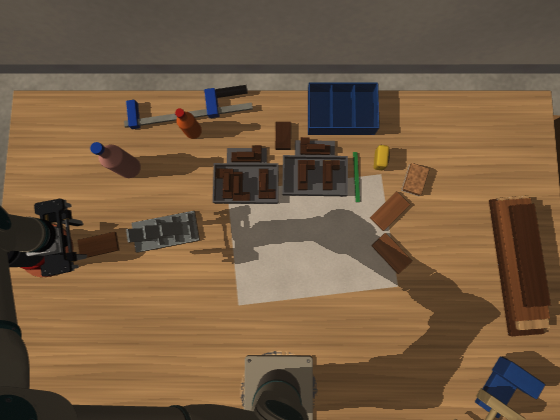

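servo_tool(
  series="0.04 -0.01 -0.5 0.011; 0.04 -0.01 -1 0.011; 0.04 -0.01 -1 0.011; 0.04 -0.01 -1 0.011",
)

```text
time_s: 53.42
tcp_pos: [0.4458, 0.5298, 0.0993]
orientation: [1.952, 2.461, 0.004]
ft_force: [0.5, 1.2, 0.3]
opening: 1.001
gripper_force: 0.0
```

servo_tool(
  series="0 0 -0.5 0; 0 0 -0.8 0; 0 0 -0.8 0; 0 0 -0.8 0",
)

```text
time_s: 53.92
tcp_pos: [0.4462, 0.5307, 0.0203]
orientation: [1.952, 2.461, 0.007]
ft_force: [-0.0, 0.3, 0.0]
opening: 1.001
gripper_force: 0.0
```

```bash
python3 - <<'E'
from h import *
go(446.2,528.4,3,13)
E
```

```text
t 53.9 at [446.2 530.7  20.3] phi 13.2 j7 -0.3 op 1.001 gf 0.0
delta [-0.    -0.023 -0.173] turn -0.001
```

servo_tool(
  series="0 -0.015 -0.165 0; 0 -0.015 -0.165 0; 0 -0.015 -0.165 0",
)

```text
time_s: 54.3
tcp_pos: [0.4444, 0.5276, 0.001]
orientation: [-1.952, -2.461, 0.0]
ft_force: [0.5, 0.0, 0.3]
opening: 1.004
gripper_force: 0.0
```

servo_tool(
  series="0 0 0 0; 0 0 0 0; 0 0 0 0; 0 0 0 0; 0 0 0 0",
  fingers=1,
  squeeze=20,
)

```text
time_s: 54.92
tcp_pos: [0.4445, 0.5277, 0.0009]
orientation: [1.952, 2.462, 0.0]
ft_force: [-0.0, -1.2, -0.0]
opening: 0.64
gripper_force: 19.9
```

servo_tool(
  series="0 0 0 0; 0 0 0.2 0; 0 0 0.5 0; 0 0 0.8 0; 0 0 1 0",
)

```text
time_s: 55.55
tcp_pos: [0.4451, 0.5283, 0.1036]
orientation: [1.952, 2.461, 0.004]
ft_force: [0.1, 0.6, -1.0]
opening: 0.639
gripper_force: 19.9
```

servo_tool(
  series="0.1 -0.1 0.1 0.05; 0.2 -0.2 0.2 0.1; 0.3 -0.3 0.3 0.15; 0.38 -0.42 0.3 0.2; 0.38 -0.42 0.3 0.247",
)

```text
time_s: 56.18
tcp_pos: [0.4839, 0.4838, 0.1317]
orientation: [0.871, 3.017, -0.001]
ft_force: [0.3, 0.8, -1.3]
opening: 0.635
gripper_force: 19.9
```

servo_tool(
  series="0.1 -0.1 0 0.05; 0.2 -0.2 0 0.1; 0.3 -0.3 0 0.15; 0.38 -0.42 0 0.2; 0.38 -0.42 0 0.247",
)

```text
time_s: 56.8
tcp_pos: [0.522, 0.4415, 0.1314]
orientation: [-0.334, 3.123, -0.003]
ft_force: [-0.6, -0.1, -0.3]
opening: 0.639
gripper_force: 19.9
```

servo_tool(
  series="0.1 -0.1 0 0.05; 0.2 -0.2 0 0.1; 0.3 -0.3 0 0.15; 0.38 -0.42 0 0.2; 0.38 -0.42 0 0.247",
)

```text
time_s: 57.42
tcp_pos: [0.56, 0.3993, 0.1312]
orientation: [-1.491, 2.765, -0.004]
ft_force: [-0.3, -0.0, -0.7]
opening: 0.639
gripper_force: 19.9
```

servo_tool(
  series="0.1 -0.1 0 0.05; 0.2 -0.2 0 0.1; 0.3 -0.3 0 0.15; 0.38 -0.42 0 0.2; 0.38 -0.42 0 0.247",
)

```text
time_s: 58.05
tcp_pos: [0.598, 0.3571, 0.1311]
orientation: [2.425, -1.995, 0.004]
ft_force: [0.1, -0.1, -1.4]
opening: 0.636
gripper_force: 19.9
```

servo_tool(
  series="0 0 -0.3 0; 0 0 -0.5 0; 0 0 -0.5 0; 0 0 -0.5 0",
)

```text
time_s: 58.55
tcp_pos: [0.5968, 0.3602, 0.0816]
orientation: [-2.424, 1.997, -0.001]
ft_force: [-0.5, -0.5, 0.3]
opening: 0.638
gripper_force: 19.9
```

```bash
python3 - <<'E'
from h import *
go(600,360,3,11.2);held(save='w10.png')
E
```

```text
t 58.5 at [596.8 360.2  81.6] phi -169.0 j7 2.46 op 0.638 gf 19.9
delta [ 0.032 -0.002 -0.786] turn 0.001
t 58.5 tcp [596.8 360.2  81.6] phi -169.0 n 19937 phi-90 axis h
  dz 10 H [-107.1  -91.1  -10.3] Y [-21.  21.] 245
```

View pics/w10.png

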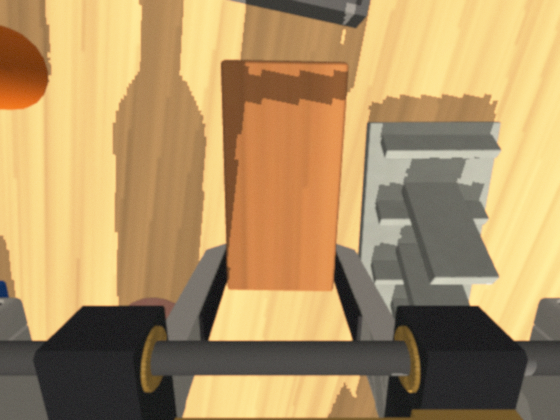

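servo_tool(
  series="0 0 -0.3 0; 0 0 -0.6 0; 0 0 -0.78 0; 0 0 -0.78 0; 0 0 -0.78 0",
)

```text
time_s: 59.22
tcp_pos: [0.5971, 0.3604, 0.0041]
orientation: [-2.423, 1.997, -0.001]
ft_force: [-0.8, 0.2, -1.1]
opening: 0.637
gripper_force: 20.0
```

servo_tool(
  series="0 0 0 0; 0 0 0 0",
  squeeze=3,
)

```text
time_s: 59.48
tcp_pos: [0.597, 0.3601, 0.0038]
orientation: [-2.423, 1.997, -0.001]
ft_force: [-0.1, 0.4, 0.9]
opening: 0.638
gripper_force: 3.0
```

servo_tool(
  series="0.003 -0.015 0.109 0; 0.008 -0.042 0.216 0; 0.016 -0.079 0.32 0; 0.025 -0.128 0.419 0; 0.036 -0.184 0.512 0",
)

```text
time_s: 60.1
tcp_pos: [0.6003, 0.3409, 0.0549]
orientation: [-2.424, 1.998, -0.0]
ft_force: [-0.3, 0.1, -0.3]
opening: 0.641
gripper_force: 3.0
```

servo_tool(
  series="0.013 -0.067 0.087 0; 0.028 -0.142 0.166 0; 0.044 -0.225 0.237 0; 0.062 -0.315 0.298 0; 0.075 -0.379 0.334 0",
)

```text
time_s: 60.72
tcp_pos: [0.6079, 0.3025, 0.0878]
orientation: [2.424, -1.999, 0.001]
ft_force: [-0.3, 0.4, -0.3]
opening: 0.638
gripper_force: 3.0
```

servo_tool(
  series="0 0 0 0; 0 0 0 0; 0 0 0 0",
)

```text
time_s: 61.1
tcp_pos: [0.6072, 0.304, 0.0872]
orientation: [2.425, -1.997, -0.001]
ft_force: [-0.3, 0.2, -1.4]
opening: 0.64
gripper_force: 3.0
```

```bash
python3 - <<'E'
from h import *
held()
E
```

```text
t 61.1 tcp [607.2 304.   87.2] phi -168.9 n 12805 phi-90 axis h
  dz -62 H [-128.   -80.1  -78.7] Y [-21.  21.] 212
  dz -50 H [-127.5  -69.7  -66.5] Y [-21.  21.] 690
  dz -38 H [-129.1  -57.   -54. ] Y [-21.  21.] 791
  dz -26 H [-47.3 -44.1 -41.1] Y [-21.  21.] 816
  dz -14 H [-34.6 -31.6 -28.4] Y [-21.  21.] 895
  dz -2 H [-22.2 -19.  -15.8] Y [-21.  21.] 1027
  dz 10 H [-9.7 -6.1 13.8] Y [-21.  21.] 1266
  dz 22 H [2.2 4.3 6.3] Y [-21.  21.] 456
```

servo_tool(
  series="0 0 0.35 0; 0 0 0.5 0; 0 0 0.6 0; 0 0 0.65 0; 0 0 0.65 0",
)

```text
time_s: 61.78
tcp_pos: [0.6074, 0.3033, 0.1522]
orientation: [2.424, -1.998, -0.0]
ft_force: [0.7, 0.3, -0.8]
opening: 0.636
gripper_force: 3.0
```

```bash
python3 - <<'E'
from h import *
held()
E
```

```text
t 61.8 tcp [607.4 303.3 152.2] phi -169.0 n 10722 phi-90 axis h
  dz -110 H [-129.6 -128.1 -126.9] Y [ 7. 21.] 24
  dz -74 H [-62.3 -60.2 -58.2] Y [-21.  21.] 339
  dz -62 H [-54.5 -52.5 -50.2] Y [-21.  21.] 384
  dz -50 H [-46.3 -44.4 -42.1] Y [-21.  21.] 443
  dz -38 H [-38.4 -36.5 -34.6] Y [-21.  21.] 493
  dz -26 H [-30.9 -28.7 -26.7] Y [-21.  21.] 557
  dz -14 H [-22.9 -20.8 -18.7] Y [-21.  21.] 645
  dz -2 H [-15.  -12.9 -10.9] Y [-21.  21.] 744
  dz 10 H [-7.2 -5.  -2.6] Y [-21.  21.] 871
  dz 22 H [0.3 2.3 4.7] Y [-21.  21.] 536
```

servo_tool(
  series="0 0 0 0; 0 0 0 0; 0 0 0.2 0; 0 0 0.4 0; 0 0 0.5 0",
  squeeze=20,
)

```text
time_s: 62.45
tcp_pos: [0.6079, 0.3038, 0.2034]
orientation: [-2.423, 1.997, -0.001]
ft_force: [-0.6, 0.2, -0.7]
opening: 0.633
gripper_force: 20.0
```

servo_tool(
  series="-0.2 0.25 0.05 0; -0.4 0.5 0.1 0; -0.6 0.75 0.15 0; -0.775 0.976 0.2 0; -0.775 0.976 0.2 0",
)

```text
time_s: 63.08
tcp_pos: [0.5278, 0.4038, 0.2227]
orientation: [-2.429, 1.991, 0.003]
ft_force: [0.0, 0.3, -0.2]
opening: 0.634
gripper_force: 20.0
```

servo_tool(
  series="-0.2 0.25 0 0; -0.4 0.5 0 0; -0.6 0.75 0 0; -0.775 0.976 0 0; -0.775 0.976 0 0",
)

```text
time_s: 63.7
tcp_pos: [0.4515, 0.4995, 0.2219]
orientation: [2.427, -1.994, -0.001]
ft_force: [-0.4, -0.7, -1.4]
opening: 0.637
gripper_force: 20.0
```

servo_tool(
  series="0 0 0 0; 0 0 0 0",
)

```text
time_s: 63.95
tcp_pos: [0.4546, 0.4967, 0.2222]
orientation: [2.421, -2.001, 0.002]
ft_force: [-0.3, -0.6, -0.7]
opening: 0.639
gripper_force: 20.0
```

```bash
python3 - <<'E'
from h import *
go(452.5,498.5,172.3,11.2);held(save='w11.png')
E
```

```text
t 64.0 at [454.6 496.7 222.2] phi -169.2 j7 2.22 op 0.639 gf 20.0
delta [-0.021  0.018 -0.499] turn 0.002
t 64.0 tcp [454.6 496.7 222.2] phi -169.2 n 10606 phi-90 axis h
  dz -74 H [-62.4 -60.3 -58.3] Y [-21.  21.] 355
  dz -62 H [-54.6 -52.6 -50.7] Y [-21.  21.] 381
  dz -50 H [-46.5 -44.5 -42.7] Y [-21.  21.] 437
  dz -38 H [-39.1 -36.7 -34.7] Y [-21.  21.] 508
  dz -26 H [-30.9 -28.8 -26.8] Y [-21.  21.] 568
  dz -14 H [-23.1 -20.9 -18.9] Y [-21.  21.] 643
  dz -2 H [-15.1 -13.1 -10.9] Y [-21.  21.] 750
  dz 10 H [-7.2 -5.  -2.4] Y [-21.  21.] 896
  dz 22 H [0.5 2.3 4.5] Y [-21.  21.] 522
```

servo_tool(
  series="-0.01 0.01 -0.2 0.001; -0.01 0.01 -0.4 0.001; -0.01 0.01 -0.5 0.001; -0.01 0.01 -0.5 0.001; -0.01 0.01 -0.5 0.001",
)

```text
time_s: 64.62
tcp_pos: [0.4521, 0.5, 0.1733]
orientation: [-2.426, 1.994, -0.0]
ft_force: [0.2, 0.5, -1.6]
opening: 0.636
gripper_force: 20.0
```

servo_tool(
  series="0.017 -0.084 -0.12 0; 0.034 -0.168 -0.245 0; 0.05 -0.253 -0.37 0; 0.067 -0.337 -0.49 0; 0.067 -0.337 -0.49 0",
)

```text
time_s: 65.25
tcp_pos: [0.4583, 0.4638, 0.1218]
orientation: [2.424, -1.994, 0.001]
ft_force: [-0.4, -0.1, -1.2]
opening: 0.635
gripper_force: 20.0
```

servo_tool(
  series="0 0 0 0; 0 0 0 0",
)

```text
time_s: 65.5
tcp_pos: [0.4583, 0.4668, 0.124]
orientation: [-2.427, 1.993, 0.0]
ft_force: [-0.7, 0.5, -1.3]
opening: 0.64
gripper_force: 20.0
```

```bash
python3 - <<'E'
from h import *
go(462.6,447.9,98.6,11.2);held(save='w12.png');cv2.imwrite('pics/s3.png',snap('scene')['img'][180:380,280:510].repeat(2,0).repeat(2,1))
E
```

```text
t 65.5 at [458.3 466.8 124. ] phi -168.8 j7 2.2 op 0.64 gf 20.0
delta [ 0.043 -0.189 -0.254] turn -0.0002
t 65.5 tcp [458.3 466.8 124. ] phi -168.8 n 10612 phi-90 axis h
  dz -62 H [-55.3 -53.4 -51.4] Y [-21.  21.] 386
  dz -50 H [-47.4 -45.1 -43.2] Y [-21.  21.] 455
  dz -38 H [-39.1 -36.8 -34.7] Y [-21.  21.] 516
  dz -26 H [-30.9 -28.6 -26.4] Y [-21.  21.] 584
  dz -14 H [-22.5 -20.3 -18.2] Y [-21.  21.] 654
  dz -2 H [-14.2 -12.   -9.8] Y [-21.  21.] 774
  dz 10 H [-6.  -3.8 -1.6] Y [-21.  21.] 886
  dz 22 H [2.2 4.7 9.1] Y [-21.  21.] 978
```

View pics/s3.png

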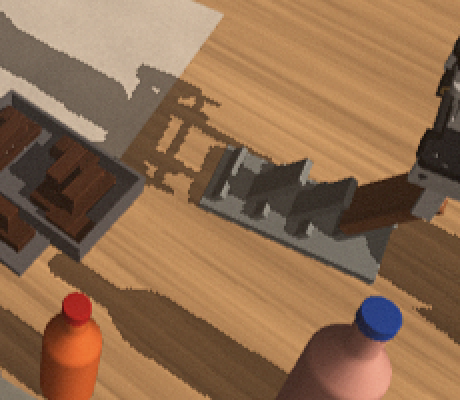

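servo_tool(
  series="0.008 -0.042 -0.06 0; 0.016 -0.085 -0.12 0; 0.024 -0.127 -0.18 0; 0.033 -0.17 -0.25 0; 0.033 -0.17 -0.25 0",
  squeeze=6,
)

```text
time_s: 66.22
tcp_pos: [0.4615, 0.448, 0.0977]
orientation: [2.426, -1.994, 0.0]
ft_force: [-0.2, -0.3, -0.8]
opening: 0.639
gripper_force: 6.0
```

servo_tool(
  series="0 0 0 0; 0 0 0 0",
)

```text
time_s: 66.47
tcp_pos: [0.4615, 0.4494, 0.0987]
orientation: [-2.427, 1.993, 0.0]
ft_force: [0.2, -0.6, -0.9]
opening: 0.637
gripper_force: 6.0
```

```bash
python3 - <<'E'
from h import *
go(462.6,447.9,98.6,11.2);print(ctrl.observe()['ft_force']);held()
E
```

```text
t 66.5 at [461.5 449.4  98.7] phi -168.8 j7 2.2 op 0.637 gf 6.0
delta [ 0.011 -0.015 -0.001] turn -0.0001
[ 0.21023601 -0.55172322 -0.90173299]
t 66.5 tcp [461.5 449.4  98.7] phi -168.8 n 8667 phi-90 axis h
  dz -38 H [-39.1 -36.8 -34.7] Y [-21.  21.] 508
  dz -26 H [-30.9 -28.5 -26.3] Y [-21.  21.] 604
  dz -14 H [-22.5 -20.3 -18.2] Y [-21.  21.] 664
  dz -2 H [-14.2 -12.   -9.9] Y [-21.  21.] 763
  dz 10 H [-6.1 -3.9 -1.7] Y [-21.  21.] 871
  dz 22 H [2.2 4.7 9.3] Y [-21.  21.] 991
```

servo_tool(
  series="0 0 0 0; 0 0 0 0; 0 0 0 0; 0 0 0 0; 0 0 0 0",
  fingers=0,
)

```text
time_s: 67.15
tcp_pos: [0.4616, 0.4489, 0.0985]
orientation: [2.428, -1.994, 0.0]
ft_force: [0.2, -0.0, 0.2]
opening: 0.998
gripper_force: 0.0
```

servo_tool(
  series="0 0 0.4 0; 0 0 0.9 0; 0 0 1 0; 0 0 1 0",
)

```text
time_s: 67.65
tcp_pos: [0.4617, 0.4489, 0.1988]
orientation: [-2.427, 1.994, -0.001]
ft_force: [0.3, -0.8, -0.2]
opening: 0.998
gripper_force: 0.0
```

```bash
cat >> h.py <<'E'
def rack():
    "boards standing in the rack, by red-brown points in the rack frame (wrist view)"
    p,f,s,R=pose();c=snap('wrist');W=wcloud(c,p,R)[c['range_z']>0];I=c['img'][c['range_z']>0].astype(int)
    r=W[:,:2]-[481.3,353.1];t=np.radians(101.2);X=r@[np.cos(t),np.sin(t)];Y=r@[-np.sin(t),np.cos(t)];Z=W[:,2]
    m=(I[:,2]>I[:,0]+20)&(abs(Y)<45)&(Z>20)&(Z<135)&(abs(X-40)<130)&(Z<p[2]-5)
    for z in range(25,130,10):
        k=m&(abs(Z-z)<2)
        if k.sum()>8: print('z',z,'X',np.percentile(X[k],[3,50,97]).round(1),'Y',np.percentile(Y[k],[1,99]).round(1),k.sum())
E
python3 - <<'E'
from h import *
go(0,0,0);rack()
E
```

```text
t 67.7 at [461.7 448.9 198.8] phi -168.8 j7 2.25 op 0.998 gf 0.0
delta [-4.617 -4.489 -1.988] turn None
z 25 X [36.4 38.4 40.3] Y [-27.6  31.4] 42
z 35 X [43.7 45.7 47.6] Y [-27.   31.7] 46
z 45 X [50.9 52.7 54.7] Y [-27.4  32. ] 59
z 55 X [57.6 59.6 62. ] Y [-26.8  31.1] 217
z 65 X [64.9 66.8 68.4] Y [-27.   31.3] 220
z 75 X [51.8 74.  75.9] Y [-27.2  30.6] 264
z 85 X [79.2 81.  83.2] Y [-27.  31.] 266
z 95 X [86.7 88.3 90. ] Y [-27.7  31. ] 279
z 105 X [93.4 95.3 97.2] Y [-27.8  31. ] 306
z 115 X [100.9 105.3 112.1] Y [-27.2  30.7] 683
```

servo_tool(
  series="0 -0.96 0 -0.1655; 0 -0.96 0 -0.1655; 0 -0.96 0 -0.1655",
  fingers=0.1,
)

```text
time_s: 68.08
tcp_pos: [0.4616, 0.348, 0.1965]
orientation: [1.818, -2.556, 0.004]
ft_force: [-1.0, 1.3, 0.1]
opening: 0.898
gripper_force: 0.0
```

servo_tool(
  series="0 -0.96 0 -0.1655; 0 -0.96 0 -0.1655; 0 -0.96 0 -0.1655",
)

```text
time_s: 68.45
tcp_pos: [0.4609, 0.2523, 0.1967]
orientation: [1.099, -2.938, 0.005]
ft_force: [0.4, 0.7, 0.3]
opening: 0.903
gripper_force: 0.0
```

servo_tool(
  series="0 -0.96 0 -0.1655; 0 -0.96 0 -0.1655; 0 -0.96 0 -0.1655",
)

```text
time_s: 68.82
tcp_pos: [0.4604, 0.1567, 0.1969]
orientation: [0.306, -3.123, 0.005]
ft_force: [0.9, 0.9, 0.6]
opening: 0.902
gripper_force: 0.0
```

servo_tool(
  series="0 -0.96 0 -0.1655; 0 -0.96 0 -0.1655; 0 -0.96 0 -0.1655",
)

```text
time_s: 69.2
tcp_pos: [0.4601, 0.0612, 0.1971]
orientation: [-0.507, -3.097, 0.005]
ft_force: [0.7, 1.7, 0.7]
opening: 0.902
gripper_force: 0.0
```

servo_tool(
  series="0 -0.96 0 -0.1655; 0 -0.96 0 -0.1655; 0 -0.96 0 -0.1655",
)

```text
time_s: 69.58
tcp_pos: [0.46, -0.0345, 0.1972]
orientation: [-1.287, -2.864, 0.005]
ft_force: [0.4, 0.8, 0.5]
opening: 0.899
gripper_force: 0.0
```

servo_tool(
  series="0 -0.96 0 -0.1655; 0 -0.96 0 -0.1655; 0 -0.96 0 -0.1655",
)

```text
time_s: 69.95
tcp_pos: [0.46, -0.1304, 0.1972]
orientation: [-1.98, -2.438, 0.005]
ft_force: [-0.4, 0.8, -0.9]
opening: 0.899
gripper_force: 0.0
```

servo_tool(
  series="0 -0.96 0 -0.1655; 0 -0.96 0 -0.1655; 0 -0.96 0 -0.1655",
)

```text
time_s: 70.32
tcp_pos: [0.4597, -0.2264, 0.1972]
orientation: [-2.541, -1.848, 0.006]
ft_force: [-0.3, 0.3, -0.4]
opening: 0.899
gripper_force: 0.0
```

servo_tool(
  series="-0.13 -0.96 0 -0.1655; -0.13 -0.96 0 -0.1655; -0.13 -0.96 0 -0.1655; -0.13 -0.96 0 -0.1655; -0.13 -0.96 0 -0.1655",
)

```text
time_s: 70.95
tcp_pos: [0.4482, -0.3181, 0.1976]
orientation: [-2.921, -1.152, 0.002]
ft_force: [-0.1, -0.1, -1.1]
opening: 0.9
gripper_force: 0.0
```

servo_tool(
  series="0 0 0 0; 0 0 0 0",
)

```text
time_s: 71.2
tcp_pos: [0.4487, -0.3187, 0.1985]
orientation: [-2.923, -1.15, -0.0]
ft_force: [0.2, -0.6, 0.6]
opening: 0.898
gripper_force: 0.0
```

```bash
python3 - <<'E'
from h import *
go(448,-319.4,3,-47.2);board()
E
```

```text
t 71.2 at [ 448.7 -318.7  198.5] phi -47.1 j7 0.21 op 0.898 gf 0.0
delta [-0.007 -0.007 -1.955] turn -0.0008
wrist [ 308  114  113   58 6153] [ 547.3 -350.8] [ 60.1 119.9] 44.2 15.6
wrist [ 255  177   53   98 4976] [ 414.9 -351.7] [119.6  60.2] 42.6 15.6
```

servo_tool(
  series="-0.005 -0.023 -0.6 -0.001; -0.005 -0.023 -1 -0.001; -0.005 -0.023 -1 -0.001; -0.005 -0.023 -1 -0.001",
)

```text
time_s: 71.75
tcp_pos: [0.4487, -0.3223, 0.0998]
orientation: [2.924, 1.143, 0.001]
ft_force: [-0.3, 0.2, -0.0]
opening: 0.899
gripper_force: 0.0
```

servo_tool(
  series="0 0 -0.5 0; 0 0 -0.8 0; 0 0 -0.96 0; 0 0 -0.96 0; 0 0 -0.96 0",
)

```text
time_s: 72.38
tcp_pos: [0.449, -0.3223, 0.004]
orientation: [2.924, 1.143, 0.002]
ft_force: [-0.2, -0.4, 0.0]
opening: 0.9
gripper_force: 0.0
```

servo_tool(
  series="0 0 0 0; 0 0 0 0; 0 0 0 0; 0 0 0 0; 0 0 0 0",
  fingers=1,
  squeeze=3,
)

```text
time_s: 73.0
tcp_pos: [0.4482, -0.3214, 0.0028]
orientation: [2.926, 1.144, 0.001]
ft_force: [0.0, 1.0, 4.0]
opening: 0.639
gripper_force: 3.0
```

servo_tool(
  series="0 0 0 0; 0 0 0 0",
)

```text
time_s: 73.25
tcp_pos: [0.4482, -0.3214, 0.0026]
orientation: [2.926, 1.144, 0.0]
ft_force: [-0.7, 1.6, 5.2]
opening: 0.641
gripper_force: 3.0
```

servo_tool(
  series="-0.011 -0.01 0.109 0; -0.031 -0.029 0.216 0; -0.059 -0.055 0.32 0; -0.096 -0.088 0.419 0; -0.138 -0.127 0.512 0",
)

```text
time_s: 73.88
tcp_pos: [0.434, -0.3344, 0.0545]
orientation: [2.926, 1.143, 0.0]
ft_force: [-0.7, 0.6, -0.9]
opening: 0.636
gripper_force: 3.0
```

servo_tool(
  series="-0.05 -0.046 0.087 0; -0.107 -0.098 0.166 0; -0.169 -0.155 0.237 0; -0.236 -0.217 0.298 0; -0.284 -0.261 0.334 0",
)

```text
time_s: 74.5
tcp_pos: [0.4053, -0.3608, 0.0875]
orientation: [2.926, 1.143, -0.0]
ft_force: [0.0, 0.2, -1.0]
opening: 0.64
gripper_force: 3.0
```

servo_tool(
  series="0 0 0 0; 0 0 0 0; 0 0 0 0",
)

```text
time_s: 74.88
tcp_pos: [0.4061, -0.3597, 0.0868]
orientation: [-2.925, -1.144, 0.0]
ft_force: [-0.1, 0.2, -0.8]
opening: 0.642
gripper_force: 3.0
```

servo_tool(
  series="0 0 0.35 0; 0 0 0.5 0; 0 0 0.6 0; 0 0 0.65 0; 0 0 0.65 0",
)

```text
time_s: 75.5
tcp_pos: [0.4059, -0.36, 0.1519]
orientation: [-2.926, -1.144, -0.0]
ft_force: [-0.3, -0.0, -1.3]
opening: 0.64
gripper_force: 3.0
```

servo_tool(
  series="0 0 0 0; 0 0 0 0",
  squeeze=20,
)

```text
time_s: 75.75
tcp_pos: [0.4056, -0.36, 0.1516]
orientation: [-2.925, -1.143, 0.001]
ft_force: [-0.3, -0.3, -1.3]
opening: 0.639
gripper_force: 20.0
```

```bash
python3 - <<'E'
from h import *
held();held(n='scene')
E
```

```text
t 75.8 tcp [ 405.6 -360.   151.6] phi -47.3 n 3547 phi-90 axis h
  dz -74 H [59.9 60.4 60.7] Y [-21.  20.] 48
  dz -62 H [49.1 49.5 49.9] Y [-19.  21.] 42
  dz -50 H [43.9 44.3 44.8] Y [-21.  21.] 46
  dz -38 H [34.9 35.5 35.9] Y [-21.  21.] 59
  dz -26 H [26.9 27.5 27.9] Y [-21.  21.] 63
  dz -14 H [17.  19.8 20.5] Y [-21.  21.] 114
  dz -2 H [10.5 11.  11.4] Y [-21.  21.] 72
  dz 10 H [-16.5 -15.2   3.1] Y [-21.  21.] 510
  dz 22 H [-7.  -5.1 -3.6] Y [-22.  21.] 237
t 75.8 tcp [ 405.7 -360.   151.7] phi -47.3 n 301 phi-90 axis h
  dz -86 H [41.7 42.9 44.8] Y [-18.  19.] 9
  dz -74 H [33.  34.3 38.6] Y [-20.  21.] 16
  dz -62 H [26.  26.4 27.7] Y [-16.  16.] 10
  dz -50 H [17.7 19.9 21.6] Y [-16.  22.] 11
  dz -38 H [ 9.2 11.2 14. ] Y [-18.  19.] 15
  dz -26 H [0.1 1.9 4. ] Y [-19.  20.] 14
  dz -14 H [-7.3 -5.4 -3.2] Y [-20.  18.] 16
  dz -2 H [-15.  -12.8 -11.4] Y [-20.  18.] 14
  dz 10 H [-21.8 -17.3  -7.4] Y [-21.  22.] 37
```

servo_tool(
  series="0 0 0.2 0; 0 0 0.45 0; 0 0 0.7 0; 0 0 0.7 0",
)

```text
time_s: 76.35
tcp_pos: [0.4066, -0.3611, 0.2234]
orientation: [2.923, 1.143, 0.003]
ft_force: [0.1, 0.6, -1.0]
opening: 0.636
gripper_force: 20.0
```

servo_tool(
  series="0.1 0.4 0 0.018; 0.2 0.9 0 0.036; 0.2 0.9 0 0.036",
)

```text
time_s: 76.72
tcp_pos: [0.4265, -0.265, 0.2204]
orientation: [-2.848, -1.315, -0.0]
ft_force: [-0.1, -0.9, 0.6]
opening: 0.634
gripper_force: 20.0
```

servo_tool(
  series="0.1 0.45 0 0.018; 0.2 0.9 0 0.036; 0.2 0.9 0 0.036",
)

```text
time_s: 77.1
tcp_pos: [0.4462, -0.1769, 0.2209]
orientation: [-2.772, -1.473, 0.001]
ft_force: [-0.2, -0.1, -1.2]
opening: 0.638
gripper_force: 20.0
```

servo_tool(
  series="0.1 0.45 0 0.018; 0.2 0.9 0 0.036; 0.2 0.9 0 0.036",
)

```text
time_s: 77.47
tcp_pos: [0.4663, -0.0881, 0.2212]
orientation: [-2.687, -1.626, 0.001]
ft_force: [0.2, 0.7, -0.6]
opening: 0.634
gripper_force: 20.0
```

servo_tool(
  series="0.1 0.45 0 0.018; 0.2 0.9 0 0.036; 0.2 0.9 0 0.036",
)

```text
time_s: 77.85
tcp_pos: [0.4865, 0.0011, 0.2214]
orientation: [-2.592, -1.775, 0.0]
ft_force: [-0.9, -1.2, -0.4]
opening: 0.64
gripper_force: 20.0
```

servo_tool(
  series="-0.02 0.45 0 0.018; -0.05 0.9 0 0.036; -0.05 0.9 0 0.036",
)

```text
time_s: 78.22
tcp_pos: [0.4809, 0.0905, 0.2216]
orientation: [-2.489, -1.917, 0.001]
ft_force: [-0.9, -0.2, -1.8]
opening: 0.636
gripper_force: 20.0
```

servo_tool(
  series="-0.02 0.45 0 0.018; -0.05 0.9 0 0.036; -0.05 0.9 0 0.036",
)

```text
time_s: 78.6
tcp_pos: [0.4764, 0.1803, 0.2216]
orientation: [2.377, 2.054, -0.0]
ft_force: [0.3, -0.5, -0.9]
opening: 0.637
gripper_force: 20.0
```

servo_tool(
  series="-0.02 0.45 0 0.018; -0.05 0.9 0 0.036; -0.05 0.9 0 0.036",
)

```text
time_s: 78.97
tcp_pos: [0.4716, 0.2702, 0.2217]
orientation: [2.257, 2.184, 0.0]
ft_force: [-0.1, -1.0, -1.4]
opening: 0.639
gripper_force: 20.0
```

servo_tool(
  series="-0.02 0.45 0 0.018; -0.05 0.9 0 0.036; -0.05 0.9 0 0.036",
)

```text
time_s: 79.35
tcp_pos: [0.4667, 0.3602, 0.2215]
orientation: [2.131, 2.308, 0.0]
ft_force: [-0.4, -1.1, -0.6]
opening: 0.637
gripper_force: 20.0
```

servo_tool(
  series="-0.02 0.45 0 0.018; -0.04 0.9 0 0.037; -0.04 0.91 0 0.037; -0.04 0.91 0 0.037; -0.04 0.91 0 0.037",
)

```text
time_s: 79.97
tcp_pos: [0.4635, 0.4477, 0.2223]
orientation: [1.999, 2.422, -0.001]
ft_force: [-0.2, -0.1, -0.9]
opening: 0.637
gripper_force: 20.0
```

servo_tool(
  series="0 0 0 0; 0 0 0 0",
)

```text
time_s: 80.22
tcp_pos: [0.4621, 0.4503, 0.2223]
orientation: [1.995, 2.427, 0.0]
ft_force: [0.9, -0.4, -0.1]
opening: 0.638
gripper_force: 20.0
```

```bash
python3 - <<'E'
from h import *
go(461.9,451.3,172.3,11.2);held()
E
```

```text
t 80.2 at [462.1 450.3 222.3] phi 11.1 j7 -0.37 op 0.638 gf 20.0
delta [-0.002  0.01  -0.5  ] turn 0.0003
t 80.2 tcp [462.1 450.3 222.3] phi 11.1 n 5735 phi-90 axis h
  dz -110 H [-18.5 -13.9  -0.9] Y [-21.  21.] 596
  dz -74 H [59.7 60.2 60.6] Y [-21.  21.] 49
  dz -62 H [49.  49.3 49.7] Y [-21.  20.] 41
  dz -50 H [43.8 44.4 44.7] Y [-21.  21.] 55
  dz -38 H [34.9 35.4 35.8] Y [-20.  21.] 59
  dz -26 H [26.9 27.4 27.9] Y [-21.  21.] 63
  dz -14 H [16.9 19.8 20.6] Y [-21.  20.] 110
  dz -2 H [10.3 10.8 11.4] Y [-21.  20.] 76
  dz 10 H [-16.4 -15.2   3. ] Y [-21.  21.] 530
  dz 22 H [-6.7 -5.  -3.6] Y [-21.  21.] 222
```

servo_tool(
  series="0 0.005 -0.2 0; 0 0.005 -0.4 0; 0 0.005 -0.5 0; 0 0.005 -0.5 0; 0 0.005 -0.5 0",
)

```text
time_s: 80.9
tcp_pos: [0.4624, 0.4516, 0.1728]
orientation: [1.994, 2.427, 0.002]
ft_force: [-0.3, -0.5, -0.2]
opening: 0.634
gripper_force: 20.0
```

servo_tool(
  series="0.017 -0.084 -0.12 0; 0.034 -0.168 -0.245 0; 0.05 -0.253 -0.37 0; 0.067 -0.337 -0.49 0; 0.067 -0.337 -0.49 0",
)

```text
time_s: 81.53
tcp_pos: [0.4687, 0.4162, 0.123]
orientation: [1.995, 2.426, -0.002]
ft_force: [0.2, -0.5, -0.8]
opening: 0.311
gripper_force: 0.0
```

servo_tool(
  series="0 0 0 0; 0 0 0 0",
)

```text
time_s: 81.78
tcp_pos: [0.4689, 0.4173, 0.123]
orientation: [1.994, 2.427, -0.0]
ft_force: [0.1, 0.7, -0.4]
opening: 0.018
gripper_force: 0.0
```

servo_tool(
  series="0.008 -0.042 -0.06 0; 0.016 -0.085 -0.12 0; 0.024 -0.127 -0.18 0; 0.033 -0.17 -0.25 0; 0.033 -0.17 -0.25 0",
  squeeze=6,
)

```text
time_s: 82.4
tcp_pos: [0.4745, 0.4024, 0.1034]
orientation: [-1.994, -2.427, -0.013]
ft_force: [-3.8, -2.5, 29.4]
opening: 0.005
gripper_force: 12.8
```

servo_tool(
  series="0 0 0 0; 0 0 0 0",
)

```text
time_s: 82.65
tcp_pos: [0.4746, 0.4022, 0.1031]
orientation: [1.995, 2.427, 0.012]
ft_force: [-3.7, -2.6, 29.9]
opening: 0.006
gripper_force: 13.3
```

```bash
python3 - <<'E'
from h import *
go(471.9,400.7,98.6,11.2);held()
E
```

```text
t 82.7 at [474.6 402.2 103.1] phi 11.2 j7 -0.23 op 0.006 gf 13.3
delta [-0.027 -0.015 -0.045] turn 0.0002
t 82.7 tcp [474.6 402.2 103.1] phi 11.2 n 10295 phi-90 axis h
  dz -26 H [31.2 34.5 39.2] Y [-22.  22.] 41
  dz -14 H [11.4 15.8 20.6] Y [-22.  22.] 158
  dz -2 H [-8.4 -4.5  0.9] Y [-22.  22.] 367
  dz 10 H [-28.1 -22.8 -17.2] Y [-21.  21.] 1169
  dz 22 H [-62.4 -45.  -37.8] Y [-21.  21.] 2296
  dz 34 H [-56.1  -8.9  -1.4] Y [-18.  12.] 65
```

servo_tool(
  series="0 0 0.1 0; 0 0 0.3 0; 0 0 0.6 0; 0 0 1 0; 0 0 1 0",
)

```text
time_s: 83.32
tcp_pos: [0.4737, 0.4013, 0.2006]
orientation: [1.994, 2.426, 0.008]
ft_force: [0.1, -0.1, 0.0]
opening: 0.004
gripper_force: 0.0
```

servo_tool(
  series="0 0 0 0; 0 0 0 0",
  fingers=0,
)

```text
time_s: 83.58
tcp_pos: [0.471, 0.4, 0.1965]
orientation: [-1.994, -2.427, 0.004]
ft_force: [-0.3, 0.3, 0.1]
opening: 0.182
gripper_force: 0.0
```

```bash
python3 - <<'E'
from h import *
go(471.9,400.7,98.6,11.2);rack()
a=snap('wrist')['img'];b=snap('scene')['img'];cv2.imwrite('pics/both.png',np.hstack([cv2.resize(a,(440,330)),cv2.resize(b[180:350,280:465],(359,330))]))
E
```

```text
t 83.6 at [471.  400.  196.5] phi 11.2 j7 -0.28 op 0.182 gf 0.0
delta [ 0.009  0.007 -0.979] turn 0.0
z 65 X [64.2 65.2 66.6] Y [27.8 30.9] 10
z 75 X [ 5.5 11.4 72.8] Y [-32.  30.] 291
z 85 X [22.8 26.5 81.6] Y [-32.5  30.4] 295
z 95 X [38.1 41.8 89.8] Y [-33.9  30. ] 363
z 105 X [ 53.9  59.1 116.9] Y [-34.8  30.5] 631
z 115 X [ 68.7  72.5 106.7] Y [-35.9  30. ] 526
z 125 X [ 84.5  89.2 111.3] Y [-37.2  21.1] 828
```

View pics/both.png

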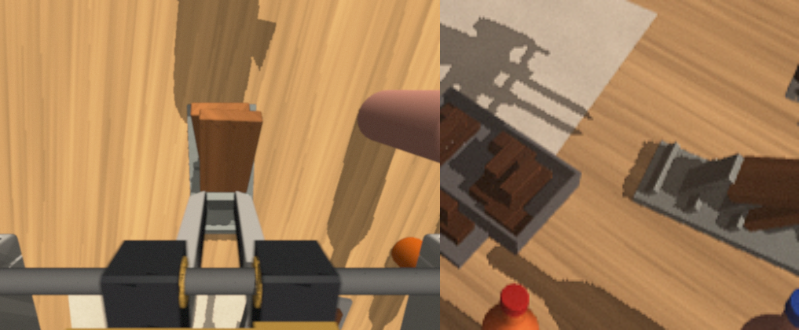

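servo_tool(
  series="0.017 0.33 0 -0.018; 0.017 0.33 0 -0.018; 0.017 0.33 0 -0.018; 0.017 0.33 0 -0.018; 0.017 0.33 0 -0.018",
)

```text
time_s: 84.35
tcp_pos: [0.4738, 0.4329, 0.1982]
orientation: [2.063, 2.369, -0.0]
ft_force: [0.2, 0.1, 0.1]
opening: 0.84
gripper_force: 0.0
```

servo_tool(
  series="0 0 0 0; 0 0 0 0; 0 0 0 0; 0 0 -0.1 0; 0 0 -0.3 0",
)

```text
time_s: 84.98
tcp_pos: [0.4739, 0.434, 0.1679]
orientation: [2.062, 2.37, 0.002]
ft_force: [-0.6, 0.1, -0.6]
opening: 0.999
gripper_force: 0.0
```

```bash
python3 - <<'E'
from h import *
go(472.7,433,103,7.8)
p,f,s,R=pose();c=snap('wrist');W=wcloud(c,p,R)[c['range_z']>0];I=c['img'][c['range_z']>0].astype(int)
r=W[:,:2]-[481.3,353.1];t=np.radians(101.2);X=r@[np.cos(t),np.sin(t)];Y=r@[-np.sin(t),np.cos(t)];Z=W[:,2]
pl=Z-(75+(X-9)*0.64)   # upper face of the loose board
m=(I[:,2]>I[:,0]+20)&(abs(pl)<6)&(abs(Y)<60)&(X>-20)&(X<130)&(Z<p[2]-4)
q=np.c_[X,Y,Z][m];k=q.mean(0);u,s_,v=np.linalg.svd((q-k)[::5],full_matrices=False);print(m.sum(),k.round(1),'normal',v[2].round(3))
print(cv2.minAreaRect(q[:,:2].astype(np.float32)))
for x in range(-10,125,10):
    w=abs(q[:,0]-x)<2
    if w.sum()>5: print(x,'Y',np.percentile(q[w,1],[1,99]).round(1),'Z',np.median(q[w,2]).round(1),w.sum())
E
```

```text
t 85.0 at [473.9 434.  167.9] phi 8.0 j7 -0.36 op 0.999 gf 0.0
delta [-0.012 -0.01  -0.649] turn -0.0009
6657 [ 65.4  -6.1 110.4] normal [-0.54  -0.004  0.842]
((55.08696746826172, -5.718902587890625), (60.08422088623047, 103.82978057861328), 86.34278106689453)
10 Y [-31.7  26.4] Z 74.5 159
20 Y [-32.4  25.8] Z 81.1 174
30 Y [-32.9  24.9] Z 87.5 195
40 Y [-33.3  24.6] Z 94.0 218
50 Y [-33.8  23.6] Z 100.5 227
60 Y [-34.4  23. ] Z 107.1 250
70 Y [-35.6  22.5] Z 113.7 282
80 Y [-35.9  21.7] Z 120.2 315
90 Y [-36.8  21.1] Z 126.6 356
100 Y [-37.6  20.5] Z 133.1 404
```

servo_tool(
  series="-0.012 0.005 -0.2 0; -0.012 0.005 -0.4 0; -0.012 0.005 -0.625 0; -0.012 0.005 -0.625 0; -0.012 0.005 -0.625 0",
)

```text
time_s: 85.65
tcp_pos: [0.4728, 0.4344, 0.1062]
orientation: [2.062, 2.37, 0.001]
ft_force: [0.5, -0.3, 1.0]
opening: 1.002
gripper_force: 0.0
```

servo_tool(
  series="0 0 0 0; 0 0 0 0; 0 0 0 0; 0 0 0 0; 0 0 0 0",
  fingers=1,
  squeeze=20,
)

```text
time_s: 86.28
tcp_pos: [0.4725, 0.4343, 0.1057]
orientation: [-2.062, -2.37, -0.0]
ft_force: [0.5, -0.5, 0.5]
opening: 0.637
gripper_force: 20.0
```

servo_tool(
  series="0 0 0 0; 0 0 0.2 0; 0 0 0.5 0; 0 0 0.8 0; 0 0 1 0",
)

```text
time_s: 86.9
tcp_pos: [0.4727, 0.4342, 0.2069]
orientation: [2.062, 2.37, 0.002]
ft_force: [0.2, 0.3, -1.6]
opening: 0.636
gripper_force: 20.0
```

```bash
cat >> h.py <<'E'
def face(n='wrist'):
    "front (upper) face of the held board in rack-like axes of the tool: H toward camera side; prints lean and its ends"
    p,f,s,R=pose();c=snap(n);W=wcloud(c,p,R) if n=='wrist' else cloud(c)*1000
    I=c['img'].astype(int);a=np.radians(101.2);h=np.array([np.cos(a),np.sin(a)]);y=np.array([-h[1],h[0]])
    d=W-p;H=d[...,:2]@h;Y=d[...,:2]@y;Z=d[...,2]
    m=(c['range_z']>0)&(I[...,2]>I[...,0]+20)&(abs(Y)<20)&(Z<28)&(Z>-115)&(abs(H)<120)&(W[...,2]>22)
    A=(Z>-50)&(Z<-10)&m
    k=np.polyfit(Z[A],H[A],1)
    for _ in range(4):
        g=m&(abs(H-np.polyval(k,Z))<2.5);k=np.polyfit(Z[g],H[g],1)
    print('t',round(s['time_s'],1),'tcp',p.round(1),'phi',round(f,1),'lean',np.degrees(np.arctan(k[0])).round(1),'face X at dz0',k[1].round(1),'ends dz',np.percentile(Z[g],[.3,99.7]).round(1),'Y',np.percentile(Y[g],[1,99]).round(1),g.sum())
E
python3 - <<'E'
from h import *
face();held();rack()
E
```

```text
t 86.9 tcp [472.7 434.2 206.9] phi 7.9 lean 52.3 face X at dz0 -19.6 ends dz [-40.9  27.9] Y [-19.6  19.6] 4665
t 87.0 tcp [473.8 435.1 209.2] phi 7.9 n 9997 phi-90 axis h
  dz -110 H [-13.4 -10.8  -8.5] Y [-21.  18.] 160
  dz -98 H [-31.2 -26.4 -18.9] Y [-21.  17.] 649
  dz -38 H [65.  68.3 71.7] Y [-21.  21.] 235
  dz -26 H [49.5 52.8 56.4] Y [-21.  21.] 282
  dz -14 H [34.1 37.5 41. ] Y [-21.  21.] 350
  dz -2 H [18.7 22.1 25.7] Y [-21.  21.] 427
  dz 10 H [ 3.3  6.7 10.1] Y [-21.  21.] 550
  dz 22 H [-29.  -25.5  -5.8] Y [-21.  21.] 1725
  dz 34 H [-21.7 -20.5 -19.6] Y [-21.  20.] 25
z 55 X [55.6 57.3 58.7] Y [-26.1  29.7] 76
z 65 X [63.4 65.1 66.8] Y [-26.7  30. ] 107
z 75 X [71.5 73.1 74.8] Y [-26.3  30. ] 116
z 85 X [79.4 81.1 83.1] Y [-26.7  29.6] 142
z 95 X [87.7 89.2 90.9] Y [-26.5  28.9] 140
z 105 X [ 96.  114.1 116.9] Y [-27.5  30.6] 347
z 115 X [103.8 106.  108.5] Y [-27.2  30.4] 295
```

servo_tool(
  series="0.3 -0.2 0 0; 0.6 -0.4 0 0; 0.9 -0.6 0 0; 0.9 -0.6 0 0",
)

```text
time_s: 87.55
tcp_pos: [0.5646, 0.37, 0.2039]
orientation: [2.067, 2.363, -0.004]
ft_force: [0.1, -0.3, -0.6]
opening: 0.631
gripper_force: 20.0
```

servo_tool(
  series="0.3 -0.15 -0.2 0; 0.3 -0.15 -0.5 0; 0.3 -0.15 -0.5 0; 0.3 -0.15 -0.5 0",
)

```text
time_s: 88.05
tcp_pos: [0.5917, 0.3604, 0.1558]
orientation: [-2.06, -2.371, -0.0]
ft_force: [0.5, 0.6, -0.3]
opening: 0.634
gripper_force: 20.0
```

servo_tool(
  series="0 0 0 0; 0 0 0 0",
  squeeze=3,
)

```text
time_s: 88.3
tcp_pos: [0.5926, 0.3598, 0.1567]
orientation: [2.061, 2.371, 0.003]
ft_force: [0.9, 0.2, -0.2]
opening: 0.641
gripper_force: 3.0
```

servo_tool(
  series="0 0 0.5 0; 0 0 0.65 0; 0 0 0.75 0; 0 0 0.8 0; 0 0 0.8 0",
)

```text
time_s: 88.92
tcp_pos: [0.592, 0.3591, 0.2349]
orientation: [-2.062, -2.37, 0.002]
ft_force: [-0.3, 0.3, 0.2]
opening: 0.638
gripper_force: 3.0
```

```bash
python3 - <<'E'
from h import *
held();face()
E
```

```text
t 88.9 tcp [592.  359.1 234.9] phi 8.0 n 5793 phi-90 axis h
  dz -50 H [56.9 58.1 60.6] Y [-21.  21.] 112
  dz -38 H [46.1 47.4 49.6] Y [-21.  21.] 121
  dz -26 H [34.8 37.1 39.5] Y [-21.  21.] 161
  dz -14 H [24.2 26.5 28.7] Y [-21.  21.] 182
  dz -2 H [13.5 15.5 17.8] Y [-21.  21.] 215
  dz 10 H [2.7 5.2 7.4] Y [-21.  21.] 291
  dz 22 H [-27.  -24.6  -3.6] Y [-21.  21.] 748
  dz 34 H [-19.2 -16.9 -14.3] Y [-21.  21.] 863
t 89.0 tcp [591.9 359.  234.6] phi 8.0 lean 41.8 face X at dz0 -14.0 ends dz [-52.3  27.8] Y [-19.6  19.6] 2529
```

servo_tool(
  series="0 0 0.5 0; 0 0 0.65 0; 0 0 0.75 0; 0 0 0.8 0; 0 0 0.8 0",
)

```text
time_s: 89.65
tcp_pos: [0.5921, 0.3591, 0.3148]
orientation: [-2.062, -2.37, 0.002]
ft_force: [-0.6, 0.0, -1.2]
opening: 0.638
gripper_force: 3.0
```

servo_tool(
  series="0 0 0 0; 0 0 0 0",
  squeeze=20,
)

```text
time_s: 89.9
tcp_pos: [0.5921, 0.3591, 0.3149]
orientation: [-2.062, -2.37, 0.002]
ft_force: [0.6, -0.1, -0.1]
opening: 0.636
gripper_force: 20.0
```

```bash
python3 - <<'E'
from h import *
face()
E
```

```text
t 89.9 tcp [592.1 359.1 314.9] phi 8.0 lean 39.8 face X at dz0 -13.1 ends dz [-54.1  27.9] Y [-19.6  19.6] 2178
```

servo_tool(
  series="0 0 -0.25 0; 0 0 -0.5 0; 0 0 -0.75 0; 0 0 -1 0; 0 0 -1 0",
)

```text
time_s: 90.58
tcp_pos: [0.5909, 0.3586, 0.2134]
orientation: [-2.061, -2.369, 0.007]
ft_force: [-0.5, 0.2, -0.5]
opening: 0.638
gripper_force: 20.0
```

servo_tool(
  series="0 0 0 0; 0 0 0 0",
  squeeze=3,
)

```text
time_s: 90.82
tcp_pos: [0.5932, 0.3594, 0.217]
orientation: [2.062, 2.37, 0.004]
ft_force: [-0.0, -0.0, -0.8]
opening: 0.635
gripper_force: 3.0
```

servo_tool(
  series="0.03 -0.15 0.55 0; 0.04 -0.2 0.7 0; 0.045 -0.23 0.8 0; 0.05 -0.25 0.85 0; 0.05 -0.25 0.85 0",
)

```text
time_s: 91.45
tcp_pos: [0.597, 0.3343, 0.2999]
orientation: [-2.061, -2.37, 0.001]
ft_force: [-0.6, -0.1, -0.6]
opening: 0.641
gripper_force: 3.0
```

servo_tool(
  series="0 0 0 0; 0 0 0 0",
  squeeze=20,
)

```text
time_s: 91.7
tcp_pos: [0.597, 0.3343, 0.2998]
orientation: [-2.061, -2.37, 0.002]
ft_force: [0.1, -0.1, -0.8]
opening: 0.636
gripper_force: 20.0
```

```bash
python3 - <<'E'
from h import *
face();held()
E
```

```text
t 91.7 tcp [597.  334.3 299.8] phi 8.0 lean 35.6 face X at dz0 -11.3 ends dz [-60.   27.8] Y [-19.7  19.6] 1475
t 91.8 tcp [597.1 334.3 299.9] phi 8.0 n 4651 phi-90 axis h
  dz -62 H [53.6 54.  54.6] Y [-21.  20.] 41
  dz -50 H [45.2 45.6 49.2] Y [-20.  21.] 66
  dz -38 H [37.2 37.7 38.4] Y [-21.  20.] 63
  dz -26 H [27.8 30.7 31.1] Y [-21.  21.] 76
  dz -14 H [19.1 21.4 21.8] Y [-21.  21.] 75
  dz -2 H [10.7 13.  13.7] Y [-21.  21.] 132
  dz 10 H [2.  4.1 6.1] Y [-21.  21.] 148
  dz 22 H [-25.5  -5.7  -2.5] Y [-21.  21.] 260
  dz 34 H [-18.5 -15.4 -11.8] Y [-21.  21.] 1242
```

servo_tool(
  series="-0.2 0.16 0 0.009; -0.4 0.32 0 0.009; -0.667 0.542 0 0.009; -0.667 0.542 0 0.009; -0.667 0.542 0 0.009",
)

```text
time_s: 92.42
tcp_pos: [0.5312, 0.3877, 0.3006]
orientation: [2.028, 2.398, -0.0]
ft_force: [1.0, -0.6, -0.4]
opening: 0.636
gripper_force: 20.0
```

servo_tool(
  series="-0.2 0.16 -0.2 0.009; -0.4 0.32 -0.4 0.009; -0.667 0.542 -0.6 0.009; -0.667 0.542 -0.8 0.009; -0.667 0.542 -0.8 0.009",
)

```text
time_s: 93.05
tcp_pos: [0.4642, 0.4409, 0.2192]
orientation: [1.995, 2.425, -0.005]
ft_force: [0.4, -0.6, -1.4]
opening: 0.639
gripper_force: 20.0
```

servo_tool(
  series="0 0 0 0; 0 0 0 0; 0 0 0 0",
)

```text
time_s: 93.42
tcp_pos: [0.4647, 0.4424, 0.2213]
orientation: [1.995, 2.427, 0.002]
ft_force: [-0.6, 0.5, -0.8]
opening: 0.637
gripper_force: 20.0
```

```bash
python3 - <<'E'
from h import *
go(463.6,442.7,161.5,11.2);face();held()
E
```

```text
t 93.4 at [464.7 442.4 221.3] phi 11.2 j7 -0.36 op 0.637 gf 20.0
delta [-0.011  0.003 -0.598] turn 0.0003
t 93.4 tcp [464.7 442.4 221.3] phi 11.2 lean 35.5 face X at dz0 -11.3 ends dz [-59.9  27.8] Y [-19.6  19.5] 1461
t 93.5 tcp [464.5 442.5 221.2] phi 11.2 n 6992 phi-90 axis h
  dz -110 H [-22.5 -17.5  -9.6] Y [-21.  21.] 664
  dz -62 H [53.5 53.7 54.2] Y [-21.  19.] 37
  dz -50 H [45.  45.5 49.1] Y [-21.  21.] 65
  dz -38 H [37.  37.6 40.4] Y [-21.  20.] 63
  dz -26 H [27.8 30.5 31.2] Y [-21.  21.] 71
  dz -14 H [19.2 21.3 21.8] Y [-21.  21.] 72
  dz -2 H [10.7 12.9 13.6] Y [-21.  21.] 122
  dz 10 H [2.1 4.  6.2] Y [-21.  21.] 152
  dz 22 H [-25.5  -5.7  -2.4] Y [-21.  21.] 283
  dz 34 H [-18.5 -15.5 -11.6] Y [-21.  21.] 1244
```

servo_tool(
  series="-0.008 0.002 -0.2 0; -0.008 0.002 -0.4 0; -0.008 0.002 -0.598 0; -0.008 0.002 -0.598 0; -0.008 0.002 -0.598 0",
)

```text
time_s: 94.15
tcp_pos: [0.4637, 0.4431, 0.1616]
orientation: [1.994, 2.427, 0.002]
ft_force: [0.3, -0.2, -0.5]
opening: 0.639
gripper_force: 20.0
```

servo_tool(
  series="0.01 -0.05 -0.073 0; 0.02 -0.1 -0.147 0; 0.03 -0.15 -0.22 0; 0.04 -0.202 -0.295 0; 0.04 -0.202 -0.295 0",
)

```text
time_s: 94.78
tcp_pos: [0.467, 0.4215, 0.1305]
orientation: [-1.995, -2.426, 0.003]
ft_force: [0.4, -0.4, -1.3]
opening: 0.635
gripper_force: 20.0
```

servo_tool(
  series="0 0 0 0; 0 0 0 0",
)

```text
time_s: 95.02
tcp_pos: [0.4673, 0.423, 0.1316]
orientation: [-1.994, -2.428, -0.001]
ft_force: [0.2, -0.0, -0.0]
opening: 0.635
gripper_force: 20.0
```

```bash
python3 - <<'E'
from h import *
go(473.6,392,87.8,11.2);face()
E
```

```text
t 95.0 at [467.3 423.  131.6] phi 11.2 j7 -0.29 op 0.635 gf 20.0
delta [ 0.063 -0.31  -0.438] turn -0.0001
t 95.0 tcp [467.3 423.  131.6] phi 11.2 lean 39.4 face X at dz0 48.1 ends dz [-69.5 -16.2] Y [-19.6  19.6] 2272
```

Past the rest's tip cleanly. Continue in.

servo_tool(
  series="0.013 -0.065 -0.09 0; 0.026 -0.13 -0.18 0; 0.038 -0.19 -0.28 0; 0.05 -0.25 -0.36 0; 0.05 -0.25 -0.36 0",
  squeeze=8,
)

```text
time_s: 95.7
tcp_pos: [0.4721, 0.3963, 0.0944]
orientation: [-1.996, -2.426, 0.003]
ft_force: [0.4, -0.1, -0.3]
opening: 0.634
gripper_force: 8.0
```

servo_tool(
  series="0 0 0 0; 0 0 0 0",
)

```text
time_s: 95.95
tcp_pos: [0.4723, 0.3981, 0.0956]
orientation: [-1.993, -2.428, -0.001]
ft_force: [0.0, -0.0, -1.4]
opening: 0.638
gripper_force: 8.0
```

```bash
python3 - <<'E'
from h import *
go(473.6,392,87.8,11.2);held()
E
```

```text
t 96.0 at [472.3 398.1  95.6] phi 11.2 j7 -0.23 op 0.638 gf 8.0
delta [ 0.013 -0.061 -0.078] turn -0.0001
t 96.0 tcp [472.3 398.1  95.6] phi 11.2 n 12002 phi-90 axis h
  dz -62 H [ 3.6 53.6 54.2] Y [-21.  17.] 34
  dz -50 H [-5.3 -2.6 48.8] Y [-21.  21.] 281
  dz -38 H [-15.2 -12.6  37.7] Y [-21.  21.] 332
  dz -26 H [-24.9 -22.5  30.6] Y [-21.  21.] 387
  dz -14 H [-34.5 -32.3  21.5] Y [-21.  21.] 459
  dz -2 H [-44.3 -41.8  13.2] Y [-21.  21.] 604
  dz 10 H [-70.8 -54.6   4.1] Y [-21.  21.] 1493
  dz 22 H [-60.1  -6.1  -2.4] Y [-21.  21.] 353
  dz 34 H [-18.5 -15.4 -11.5] Y [-21.  21.] 1232
```

servo_tool(
  series="0.005 -0.025 -0.03 0; 0.01 -0.045 -0.06 0; 0.01 -0.045 -0.06 0; 0.01 -0.045 -0.06 0",
)

```text
time_s: 96.5
tcp_pos: [0.4732, 0.3931, 0.0892]
orientation: [-1.994, -2.427, -0.0]
ft_force: [0.6, -0.1, -1.3]
opening: 0.638
gripper_force: 8.0
```

servo_tool(
  series="0 0 0 0; 0 0 0 0; 0 0 0 0; 0 0 0 0; 0 0 0 0",
  fingers=0.1,
)

```text
time_s: 97.12
tcp_pos: [0.4732, 0.3931, 0.0893]
orientation: [1.994, 2.428, 0.0]
ft_force: [0.3, -0.3, -0.0]
opening: 0.898
gripper_force: 0.0
```

servo_tool(
  series="0 0 0.3 0; 0 0 0.7 0; 0 0 1 0; 0 0 1 0",
)

```text
time_s: 97.62
tcp_pos: [0.4746, 0.394, 0.1917]
orientation: [1.994, 2.427, 0.008]
ft_force: [0.3, 0.6, 0.9]
opening: 0.897
gripper_force: 0.0
```

```bash
cat >> h.py <<'E'
def rack2():
    "front faces of the boards in the rack: for each slot fit the band"
    p,f,s,R=pose();c=snap('wrist');g=c['range_z']>0;W=wcloud(c,p,R)[g];I=c['img'][g].astype(int)
    r=W[:,:2]-[481.3,353.1];t=np.radians(101.2);X=r@[np.cos(t),np.sin(t)];Y=r@[-np.sin(t),np.cos(t)];Z=W[:,2]
    for k,S in enumerate((-51.4,-1.4,48.6)):
        e=X-(S-13.1+.7*(Z-21))
        m=(I[:,2]>I[:,0]+20)&(abs(Y)<40)&(Z>25)&(Z<140)&(abs(e)<14)
        if m.sum()>200:
            q=np.polyfit(Z[m],X[m],1)
            for _ in range(4): w=m&(abs(X-np.polyval(q,Z))<2.5);q=np.polyfit(Z[w],X[w],1)
            print('slot',k,'lean',np.degrees(np.arctan(q[0])).round(1),'X at z80',np.polyval(q,80).round(1),'seated',round(S-13.1+.7*59,1),'Z',np.percentile(Z[w],[.5,99.5]).round(1),'Y',np.percentile(Y[w],[1,99]).round(1),w.sum())
E
python3 - <<'E'
from h import *
go(0,0,0);rack2();rack()
E
```

```text
t 97.6 at [474.6 394.  191.7] phi 11.2 j7 -0.27 op 0.897 gf 0.0
delta [-4.746 -3.94  -1.917] turn None
slot 1 lean 36.6 X at z80 28.0 seated 26.8 Z [ 25.6 117.8] Y [-27.6  29.3] 2509
slot 2 lean 39.2 X at z80 77.3 seated 76.8 Z [ 54.6 114.9] Y [-26.8  30.5] 3333
z 25 X [-12.6 -12.1 -11.6] Y [-25.9  29.1] 47
z 35 X [-6.8 -4.8 -4.2] Y [-27.   29.1] 63
z 45 X [0.6 2.4 3.1] Y [-27.3  29.1] 63
z 55 X [ 8.7 56.7 58.5] Y [-27.   30.5] 191
z 65 X [15.4 64.5 66.9] Y [-26.9  30.3] 232
z 75 X [22.9 72.  75. ] Y [-26.7  30.4] 278
z 85 X [30.2 80.5 82.8] Y [-26.8  30.4] 316
z 95 X [38.  88.7 90.8] Y [-27.1  30.1] 364
z 105 X [ 45.6  97.3 116.4] Y [-27.7  30.5] 570
z 115 X [ 52.7  60.1 107.8] Y [-28.3  29.9] 1178
```

servo_tool(
  series="0.05 -0.89 0 0.023; 0.05 -0.89 0 0.023; 0.05 -0.89 0 0.023",
)

```text
time_s: 98.1
tcp_pos: [0.4779, 0.3012, 0.1882]
orientation: [-1.91, -2.494, 0.005]
ft_force: [-0.1, 0.4, 0.0]
opening: 0.901
gripper_force: 0.0
```

servo_tool(
  series="0.05 -0.89 0 0.023; 0.05 -0.89 0 0.023; 0.05 -0.89 0 0.023",
)

```text
time_s: 98.48
tcp_pos: [0.4831, 0.2143, 0.1887]
orientation: [-1.817, -2.562, 0.001]
ft_force: [1.1, 0.8, -0.2]
opening: 0.897
gripper_force: 0.0
```

servo_tool(
  series="0.05 -0.89 0 0.023; 0.05 -0.89 0 0.023; 0.05 -0.89 0 0.023",
)

```text
time_s: 98.85
tcp_pos: [0.4885, 0.1265, 0.1889]
orientation: [-1.721, -2.628, -0.0]
ft_force: [0.2, 0.5, 0.4]
opening: 0.899
gripper_force: 0.0
```

servo_tool(
  series="0.05 -0.89 0 0.023; 0.05 -0.89 0 0.023; 0.05 -0.89 0 0.023",
)

```text
time_s: 99.22
tcp_pos: [0.4939, 0.0381, 0.189]
orientation: [-1.624, -2.689, -0.001]
ft_force: [0.5, 0.5, 0.2]
opening: 0.901
gripper_force: 0.0
```

servo_tool(
  series="0.05 -0.89 0 0.023; 0.05 -0.89 0 0.023; 0.05 -0.89 0 0.023",
)

```text
time_s: 99.6
tcp_pos: [0.4991, -0.0507, 0.189]
orientation: [-1.526, -2.746, -0.001]
ft_force: [0.2, 1.0, -0.3]
opening: 0.898
gripper_force: 0.0
```

servo_tool(
  series="0.05 -0.89 0 0.023; 0.05 -0.89 0 0.023; 0.05 -0.89 0 0.023",
)

```text
time_s: 99.98
tcp_pos: [0.5042, -0.1394, 0.189]
orientation: [-1.425, -2.8, -0.001]
ft_force: [-0.5, 0.5, 0.2]
opening: 0.9
gripper_force: 0.0
```

servo_tool(
  series="0.05 -0.89 0 0.023; 0.05 -0.89 0 0.023; 0.05 -0.89 0 0.023",
)

```text
time_s: 100.35
tcp_pos: [0.5092, -0.2282, 0.1889]
orientation: [-1.322, -2.849, -0.002]
ft_force: [-0.2, 0.0, 0.1]
opening: 0.901
gripper_force: 0.0
```

servo_tool(
  series="0.05 -0.89 0 0.023; 0.05 -0.89 0 0.023; 0.05 -0.89 0 0.023; 0.05 -0.89 0 0.023; 0.05 -0.89 0 0.023",
)

```text
time_s: 100.98
tcp_pos: [0.5141, -0.3158, 0.1892]
orientation: [-1.214, -2.897, -0.003]
ft_force: [0.2, 0.0, -0.3]
opening: 0.897
gripper_force: 0.0
```

```bash
python3 - <<'E'
from h import *
go(515.9,-318.5,2.5,44.2);board();arc(-45.8)
for b in blobs(.034,.056,25): 
  if 50<b['L']<62 and 14<b['W']<26: print(b['c'],b['L'],b['W'],b['ang'],b['zq'])
E
```

```text
t 101.0 at [ 514.1 -315.8  189.2] phi 44.5 j7 1.44 op 0.897 gf 0.0
delta [ 0.018 -0.027 -1.867] turn -0.0018
wrist [ 506   83   54  102 1792] [664.9 -87.6] [ 35.5 112. ] 70.6 18.1
wrist [ 444  141   64   93 1632] [ 664.4 -166.2] [ 42.3 108.8] 77.3 18.2
wrist [ 253  179   55  100 5220] [ 546.4 -349.8] [ 60.  120.1] 44.3 15.6
0.011 -0.011 0.109 0; 0.030 -0.031 0.216 0; 0.056 -0.058 0.320 0; 0.090 -0.093 0.419 0; 0.131 -0.135 0.512 0
0.048 -0.049 0.087 0; 0.101 -0.104 0.166 0; 0.160 -0.165 0.237 0; 0.224 -0.230 0.298 0; 0.269 -0.277 0.334 0
end [ 0.40027688 -0.41161375  0.84579283]
[798. 275.] 52 18 -47.5 [36. 43. 53.]
[ 745. -112.] 54 18 89.7 [38. 52. 55.]
[719. 109.] 56 17 -88.2 [36. 52. 55.]
[662. -71.] 55 16 -0.1 [44. 49. 54.]
[ 662. -151.] 55 18 -0.3 [37. 49. 53.]
[633. 167.] 54 19 -0.5 [44. 50. 54.]
[633.  53.] 56 16 0.6 [45. 50. 54.]
[623. 134.] 55 17 1.1 [44. 49. 54.]
```

servo_tool(
  series="0.005 -0.01 -0.6 -0.001; 0.005 -0.01 -0.9 -0.001; 0.005 -0.01 -0.9 -0.001; 0.005 -0.01 -0.9 -0.001",
)

```text
time_s: 101.58
tcp_pos: [0.5146, -0.3203, 0.1006]
orientation: [1.223, 2.892, -0.0]
ft_force: [-0.0, -0.0, 1.0]
opening: 0.9
gripper_force: 0.0
```

servo_tool(
  series="0 0 -0.5 0; 0 0 -0.8 0; 0 0 -0.965 0; 0 0 -0.965 0; 0 0 -0.965 0",
)

```text
time_s: 102.2
tcp_pos: [0.5148, -0.3207, 0.0043]
orientation: [1.223, 2.891, -0.001]
ft_force: [-0.2, -0.2, 1.6]
opening: 0.901
gripper_force: 0.0
```

servo_tool(
  series="0 0 0 0; 0 0 0 0; 0 0 0 0; 0 0 0 0; 0 0 0 0",
  fingers=1,
  squeeze=3,
)

```text
time_s: 102.82
tcp_pos: [0.5141, -0.3199, 0.0032]
orientation: [1.224, 2.893, 0.0]
ft_force: [0.1, 1.1, 4.1]
opening: 0.642
gripper_force: 3.0
```

servo_tool(
  series="0 0 0 0; 0 0 0 0",
)

```text
time_s: 103.08
tcp_pos: [0.514, -0.32, 0.0029]
orientation: [1.224, 2.893, 0.0]
ft_force: [0.3, 1.3, 4.4]
opening: 0.641
gripper_force: 3.0
```

servo_tool(
  series="0.011 -0.011 0.109 0; 0.03 -0.031 0.216 0; 0.056 -0.058 0.32 0; 0.09 -0.093 0.419 0; 0.131 -0.135 0.512 0",
)

```text
time_s: 103.7
tcp_pos: [0.5271, -0.3338, 0.0548]
orientation: [1.224, 2.893, -0.0]
ft_force: [-0.0, -0.2, -0.1]
opening: 0.636
gripper_force: 3.0
```

servo_tool(
  series="0.048 -0.049 0.087 0; 0.101 -0.104 0.166 0; 0.16 -0.165 0.237 0; 0.224 -0.23 0.298 0; 0.269 -0.277 0.334 0",
)

```text
time_s: 104.32
tcp_pos: [0.5542, -0.3617, 0.0877]
orientation: [1.224, 2.893, -0.0]
ft_force: [0.5, -0.8, -0.1]
opening: 0.638
gripper_force: 3.0
```

servo_tool(
  series="0 0 0 0; 0 0 0 0; 0 0 0 0",
)

```text
time_s: 104.7
tcp_pos: [0.5534, -0.3609, 0.0872]
orientation: [-1.224, -2.893, -0.0]
ft_force: [0.9, -0.4, -1.4]
opening: 0.639
gripper_force: 3.0
```

servo_tool(
  series="0 0 0.35 0; 0 0 0.5 0; 0 0 0.6 0; 0 0 0.65 0; 0 0 0.65 0",
)

```text
time_s: 105.32
tcp_pos: [0.5535, -0.361, 0.1521]
orientation: [-1.224, -2.893, -0.0]
ft_force: [0.8, -0.3, -1.4]
opening: 0.642
gripper_force: 3.0
```

servo_tool(
  series="0 0 0 0; 0 0 0 0",
  squeeze=20,
)

```text
time_s: 105.58
tcp_pos: [0.5534, -0.3609, 0.1518]
orientation: [-1.224, -2.892, -0.0]
ft_force: [0.4, -0.5, -0.6]
opening: 0.637
gripper_force: 20.0
```

```bash
python3 - <<'E'
from h import *
held()
E
```

```text
t 105.6 tcp [ 553.4 -360.9  151.8] phi 44.1 n 4332 phi-90 axis h
  dz 10 H [-16.9 -16.6 -15.7] Y [-20.  20.] 68
  dz 22 H [-7.  -4.7 -3.3] Y [-21.  21.] 351
```

```bash
sed -i 's/rr>b+25)&(abs(Y)<22)/rr>b+8)\&(abs(Y)<22)/' h.py
python3 - <<'E'
from h import *
held()
E
```

```text
t 105.6 tcp [ 553.5 -361.   151.9] phi 44.1 n 4331 phi-90 axis h
  dz 10 H [-16.9 -16.6 -15.6] Y [-21.  20.] 68
  dz 22 H [-7.4 -4.9 -3.3] Y [-21.  21.] 342
```

```bash
python3 - <<'E'
from h import *
p,f,s,R=pose();c=snap('wrist','w20.png');W=wcloud(c,p,R);a=np.radians(f-90);h=np.array([np.cos(a),np.sin(a)]);y=np.array([-h[1],h[0]])
d=W-p;H=d[...,:2]@h;Y=d[...,:2]@y;Z=d[...,2]
m=(c['range_z']>0)&(abs(Y)<20)&(abs(H)<120)&(Z<40)&(W[...,2]>25)
for z in range(-104,34,6):
    k=m&(abs(Z-z)<3)
    if k.sum()>4: print(z,np.percentile(H[k],[2,25,50,75,98]).round(1),k.sum())
held(n='scene');held(n='top')
E
```

```text
10 [-16.9 -16.8 -16.7 -16.4 -15.7] 51
16 [-16.9 -13.9 -10.9  -7.8  -2.3] 1871
22 [-8.1 -5.9 -4.6 -4.  -2.7] 303
t 105.7 tcp [ 553.6 -361.1  152.1] phi 44.1 n 246 phi-90 axis h
  dz 10 H [-18.  -15.3  -9.4] Y [-16.  17.] 10
t 105.8 tcp [ 553.6 -361.1  152.2] phi 44.1 n 147 phi-90 axis h
  dz 10 H [-16.8   1.7   2.9] Y [-17.  15.] 11
  dz 22 H [-15.1  -5.7  -2.9] Y [-20.  22.] 30
```

View pics/w20.png

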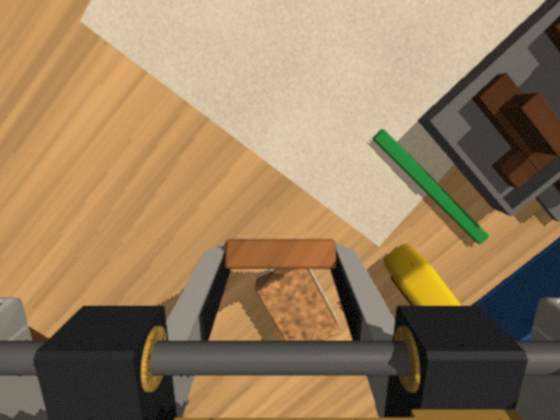

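servo_tool(
  series="0 0 0.2 0; 0 0 0.45 0; 0 0 0.7 0; 0 0 0.7 0",
)

```text
time_s: 106.32
tcp_pos: [0.5548, -0.3621, 0.2243]
orientation: [1.222, 2.889, -0.001]
ft_force: [0.1, -0.3, -1.7]
opening: 0.636
gripper_force: 20.0
```

servo_tool(
  series="-0.05 0.4 0 -0.012; -0.095 0.917 0 -0.023; -0.095 0.917 0 -0.023",
)

```text
time_s: 106.7
tcp_pos: [0.5443, -0.2634, 0.2209]
orientation: [-1.317, -2.848, -0.005]
ft_force: [0.5, -0.6, -0.5]
opening: 0.636
gripper_force: 20.0
```

servo_tool(
  series="-0.05 0.45 0 -0.012; -0.095 0.917 0 -0.023; -0.095 0.917 0 -0.023",
)

```text
time_s: 107.08
tcp_pos: [0.5345, -0.1738, 0.2213]
orientation: [-1.421, -2.799, -0.002]
ft_force: [0.0, -0.3, -1.4]
opening: 0.636
gripper_force: 20.0
```

servo_tool(
  series="-0.05 0.45 0 -0.012; -0.095 0.917 0 -0.023; -0.095 0.917 0 -0.023",
)

```text
time_s: 107.45
tcp_pos: [0.5251, -0.0831, 0.2216]
orientation: [-1.522, -2.746, -0.001]
ft_force: [0.2, -0.9, -1.8]
opening: 0.639
gripper_force: 20.0
```

servo_tool(
  series="-0.05 0.45 0 -0.012; -0.095 0.917 0 -0.023; -0.095 0.917 0 -0.023",
)

```text
time_s: 107.82
tcp_pos: [0.5159, 0.0078, 0.2218]
orientation: [-1.621, -2.69, -0.0]
ft_force: [0.1, -1.3, -0.7]
opening: 0.635
gripper_force: 20.0
```

servo_tool(
  series="-0.05 0.45 0 -0.012; -0.095 0.917 0 -0.023; -0.095 0.917 0 -0.023",
)

```text
time_s: 108.2
tcp_pos: [0.5066, 0.0991, 0.2219]
orientation: [-1.718, -2.63, -0.0]
ft_force: [0.3, -1.9, -0.4]
opening: 0.635
gripper_force: 20.0
```

servo_tool(
  series="-0.05 0.45 0 -0.012; -0.095 0.917 0 -0.023; -0.095 0.917 0 -0.023",
)

```text
time_s: 108.58
tcp_pos: [0.4973, 0.1905, 0.2219]
orientation: [1.813, 2.566, 0.001]
ft_force: [-0.4, -0.5, -1.2]
opening: 0.637
gripper_force: 20.0
```

servo_tool(
  series="-0.05 0.45 0 -0.012; -0.095 0.917 0 -0.023; -0.095 0.917 0 -0.023",
)

```text
time_s: 108.95
tcp_pos: [0.4879, 0.282, 0.2219]
orientation: [1.905, 2.498, 0.001]
ft_force: [0.2, -0.5, -0.4]
opening: 0.632
gripper_force: 20.0
```

servo_tool(
  series="-0.05 0.45 0 -0.012; -0.095 0.917 0 -0.022; -0.095 0.917 0 -0.022; -0.095 0.917 0 -0.022; -0.095 0.917 0 -0.022",
)

```text
time_s: 109.58
tcp_pos: [0.4792, 0.3694, 0.2225]
orientation: [1.998, 2.423, -0.001]
ft_force: [0.4, 0.3, -0.7]
opening: 0.636
gripper_force: 20.0
```

servo_tool(
  series="0 0 0 0; 0 0 0 0",
)

```text
time_s: 109.82
tcp_pos: [0.478, 0.3718, 0.2225]
orientation: [1.995, 2.427, 0.0]
ft_force: [-0.6, -0.2, -1.1]
opening: 0.636
gripper_force: 20.0
```

```bash
python3 - <<'E'
from h import *
go(477.4,372.7,178,11.2);held();held(n='scene');held(n='top')
c=snap('scene');cv2.imwrite('pics/s4.png',cv2.resize(c['img'][130:330,300:500],None,fx=2.8,fy=2.8))
E
```

```text
t 109.8 at [478.  371.8 222.5] phi 11.1 j7 -0.29 op 0.636 gf 20.0
delta [-0.006  0.009 -0.445] turn 0.0003
t 109.8 tcp [478.  371.8 222.5] phi 11.1 n 8268 phi-90 axis h
  dz -110 H [-91.7 -81.2 -32.6] Y [-21.  21.] 1391
  dz 10 H [-16.5 -16.2 -15.7] Y [-21.  21.] 83
  dz 22 H [-6.7 -4.5 -2.5] Y [-21.  21.] 385
t 109.9 tcp [477.9 372.  222.5] phi 11.2 n 1849 phi-90 axis h
  dz -110 H [-93.8 -47.5 -34.4] Y [-21.  21.] 186
  dz -86 H [40.8 41.9 43.1] Y [-17.  19.] 15
  dz -74 H [35.  36.9 38.4] Y [-19.  20.] 24
  dz -62 H [29.5 31.6 32.8] Y [-20.  20.] 21
  dz -50 H [25.1 25.9 27.2] Y [-19.  20.] 19
  dz -38 H [19.3 20.8 22.1] Y [-18.  22.] 19
  dz -26 H [14.2 15.4 16.8] Y [-20.  21.] 22
  dz -14 H [ 8.5  9.7 10.9] Y [-19.  22.] 24
t 109.9 tcp [477.8 372.3 222.5] phi 11.2 n 571 phi-90 axis h
  dz -86 H [42.  44.3 45.8] Y [-22.  18.] 18
  dz -74 H [36.9 39.6 42.3] Y [-21.  17.] 21
  dz -62 H [31.8 33.8 37. ] Y [-17.  20.] 26
  dz -50 H [25.8 28.7 31.3] Y [-21.  20.] 31
  dz -38 H [21.5 23.5 26.2] Y [-21.  20.] 23
  dz -26 H [15.3 18.5 21.6] Y [-19.  20.] 36
  dz -14 H [10.  12.1 15. ] Y [-20.  20.] 30
  dz -2 H [ 4.4  7.3 10. ] Y [-19.  19.] 30
  dz 10 H [-1.1  1.7  4.2] Y [-21.  18.] 33
  dz 22 H [-4.9 -3.4 -1.7] Y [-15.  20.] 21
```

View pics/s4.png

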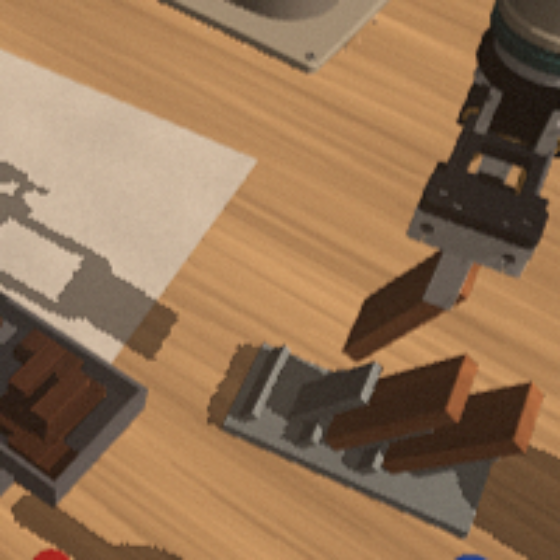

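servo_tool(
  series="0.026 -0.13 0 0; 0.052 -0.265 0 0; 0.052 -0.265 0 0; 0.052 -0.265 0 0",
)

```text
time_s: 110.52
tcp_pos: [0.4829, 0.346, 0.2225]
orientation: [-1.994, -2.427, -0.001]
ft_force: [0.0, 0.3, -0.9]
opening: 0.638
gripper_force: 20.0
```

servo_tool(
  series="0 0 -0.25 0; 0 0 -0.5 0; 0 0 -0.75 0; 0 0 -0.855 0; 0 0 -0.855 0",
)

```text
time_s: 111.15
tcp_pos: [0.4826, 0.3461, 0.1365]
orientation: [-1.993, -2.428, 0.001]
ft_force: [-0.5, -0.9, 0.5]
opening: 0.634
gripper_force: 20.0
```

servo_tool(
  series="0 0 0 0; 0 0 0 0",
)

```text
time_s: 111.4
tcp_pos: [0.4835, 0.3464, 0.1378]
orientation: [1.994, 2.427, 0.003]
ft_force: [-0.5, -0.9, -0.0]
opening: 0.639
gripper_force: 20.0
```

```bash
python3 - <<'E'
from h import *
go(481.3+.194*8,353.1-.981*8,136.7,11.2);held(n='scene');held(n='top')
c=snap('scene');cv2.imwrite('pics/s5.png',cv2.resize(c['img'][200:320,340:500],None,fx=4.5,fy=4.5))
E
```

```text
t 111.4 at [483.5 346.4 137.8] phi 11.2 j7 -0.21 op 0.639 gf 20.0
delta [-0.006 -0.011 -0.011] turn -0.0
t 111.4 tcp [483.5 346.4 137.8] phi 11.2 n 1661 phi-90 axis h
  dz -110 H [-48.5  57.9  66.1] Y [-19.  22.] 102
  dz -98 H [-71.2  -9.1  20. ] Y [ 4. 21.] 52
  dz -86 H [-67.6 -17.4  42.4] Y [-21.  22.] 84
  dz -74 H [-78.5 -25.3  36.9] Y [-20.  22.] 94
  dz -62 H [-85.8 -33.1  31.1] Y [-21.  21.] 153
  dz -50 H [-96.7 -46.5  26.3] Y [-21.  21.] 103
  dz -38 H [-106.2  -54.8   21.4] Y [-21.  21.] 111
  dz -26 H [-120.7  -75.3   14.9] Y [-22.  21.] 199
  dz -14 H [ 8.4  9.6 11.2] Y [-13.  21.] 15
t 111.5 tcp [483.3 346.3 137.7] phi 11.2 n 445 phi-90 axis h
  dz -86 H [41.  43.7 45. ] Y [-20.  20.] 13
  dz -74 H [36.4 39.7 43.2] Y [-19.  20.] 26
  dz -62 H [31.7 34.1 36.1] Y [-21.  20.] 18
  dz -50 H [26.6 29.1 31.6] Y [-21.  22.] 27
  dz -38 H [-102.8   22.7   25.5] Y [-21.  20.] 33
  dz -26 H [-121.8   15.9   20.5] Y [-21.  22.] 46
  dz -14 H [ 9.3 11.7 14.6] Y [-18.  18.] 20
  dz -2 H [4.3 7.1 9.6] Y [-18.  17.] 29
  dz 10 H [-1.1  2.1  4.7] Y [-16.  20.] 24
```

View pics/s5.png

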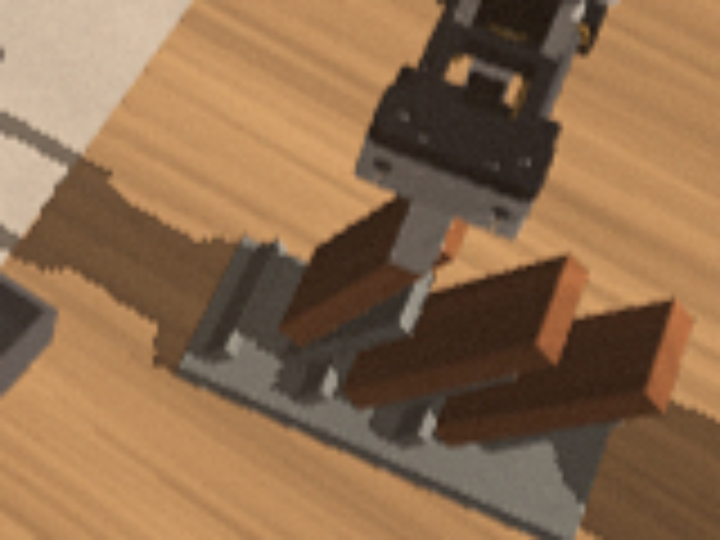

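servo_tool(
  series="0.005 -0.025 -0.05 0; 0.01 -0.05 -0.1 0; 0.014 -0.07 -0.15 0; 0.018 -0.09 -0.2 0; 0.021 -0.105 -0.225 0",
  squeeze=6,
)

```text
time_s: 112.18
tcp_pos: [0.4848, 0.3351, 0.1138]
orientation: [-1.994, -2.427, 0.001]
ft_force: [-0.8, -0.0, -0.6]
opening: 0.637
gripper_force: 6.0
```

servo_tool(
  series="0 0 0 0; 0 0 0 0",
)

```text
time_s: 112.42
tcp_pos: [0.4851, 0.3356, 0.1145]
orientation: [-1.994, -2.428, -0.001]
ft_force: [-0.3, -0.1, -0.4]
opening: 0.639
gripper_force: 6.0
```

```bash
python3 - <<'E'
from h import *
go(481.3+.194*19.6,353.1-.981*19.6,113.2,11.2);held(n='top');print(ctrl.observe()['ft_force'].round(1))
E
```

```text
t 112.4 at [485.1 335.6 114.5] phi 11.2 j7 -0.18 op 0.639 gf 6.0
delta [ 0.    -0.018 -0.013] turn 0.0
t 112.4 tcp [485.1 335.6 114.5] phi 11.2 n 430 phi-90 axis h
  dz -86 H [42.3 44.5 45. ] Y [-20.  20.] 11
  dz -74 H [35.1 39.6 42.3] Y [-19.  20.] 19
  dz -62 H [31.8 34.4 35.8] Y [-20.  19.] 13
  dz -50 H [26.4 30.  32.8] Y [-20.  19.] 17
  dz -38 H [20.4 23.1 25.7] Y [-21.  18.] 23
  dz -26 H [-102.4   17.4   19.9] Y [-21.  19.] 27
  dz -14 H [-114.6   11.    14.1] Y [-20.  19.] 25
  dz -2 H [-122.7    4.9    9.3] Y [-21.  20.] 33
  dz 10 H [-1.2  1.5  3.8] Y [-15.  20.] 25
[ 0.2  0.3 -0.7]
```

servo_tool(
  series="0 0 -0.03 0; -0.005 0.025 -0.05 0; -0.012 0.06 -0.075 0; -0.02 0.1 -0.1 0; -0.026 0.13 -0.13 0",
  squeeze=3,
)

```text
time_s: 113.1
tcp_pos: [0.4824, 0.3495, 0.1014]
orientation: [-1.994, -2.428, -0.002]
ft_force: [-0.7, 1.3, 3.7]
opening: 0.638
gripper_force: 3.0
```

servo_tool(
  series="0 0 0 0; 0 0 0 0",
)

```text
time_s: 113.35
tcp_pos: [0.4824, 0.3489, 0.1016]
orientation: [-1.994, -2.428, -0.001]
ft_force: [0.5, 1.3, 1.6]
opening: 0.638
gripper_force: 3.0
```

```bash
python3 - <<'E'
from h import *
go(481.3+.194*2,353.1-.981*2,100,11.2);held(n='top');print(ctrl.observe()['ft_force'].round(1))
E
```

```text
t 113.3 at [482.4 348.9 101.6] phi 11.2 j7 -0.19 op 0.638 gf 3.0
delta [-0.007  0.023 -0.016] turn -0.0
t 113.3 tcp [482.4 348.9 101.6] phi 11.2 n 470 phi-90 axis h
  dz -74 H [51.  54.3 70.4] Y [-21.  22.] 28
  dz -62 H [44.  46.5 49.5] Y [-20.  20.] 21
  dz -50 H [35.1 38.5 43.4] Y [-20.  20.] 28
  dz -38 H [27.9 31.5 35. ] Y [-22.  21.] 24
  dz -26 H [20.5 24.1 27.1] Y [-21.  22.] 24
  dz -14 H [-88.3  15.5  19. ] Y [-21.  19.] 36
  dz -2 H [-96.1   9.7  12.8] Y [-20.  21.] 27
  dz 10 H [-117.6   -0.8    5. ] Y [-19.  20.] 50
[-0.3  0.8  2.2]
```

servo_tool(
  series="0 0 0 0; 0 0 0 0; 0 0 0 0; 0 0 0 0; 0 0 0 0",
  fingers=0.1,
)

```text
time_s: 114.02
tcp_pos: [0.4824, 0.3484, 0.1014]
orientation: [1.994, 2.427, -0.0]
ft_force: [-1.2, -0.7, -0.6]
opening: 0.903
gripper_force: 0.0
```

servo_tool(
  series="0 0 0.3 0; 0 0 0.7 0; 0 0 1 0; 0 0 1 0",
)

```text
time_s: 114.52
tcp_pos: [0.4839, 0.3493, 0.2037]
orientation: [1.993, 2.427, 0.008]
ft_force: [0.2, 0.6, -0.2]
opening: 0.899
gripper_force: 0.0
```

servo_tool(
  series="0.4 0.1 0.3 0; 0.8 0.1 0.3 0; 0.8 0.1 0.3 0; 0.8 0.1 0.3 0; 0.8 0.1 0.3 0",
)

```text
time_s: 115.15
tcp_pos: [0.5607, 0.3588, 0.2306]
orientation: [-1.992, -2.428, 0.002]
ft_force: [-0.3, -0.8, 0.3]
opening: 0.901
gripper_force: 0.0
```

```bash
python3 - <<'E'
from h import *
rack2();c=snap('scene')
cv2.imwrite('pics/fin.png',cv2.resize(c['img'][130:330,180:500],None,fx=2.4,fy=2.4))
for b in blobs(.034,.056,25): 
  if 50<b['L']<62 and 14<b['W']<26: print(b['c'],b['L'],b['W'],b['ang'],b['zq'])
E
```

```text
slot 0 lean 35.5 X at z80 -21.5 seated -23.2 Z [ 25.9 118.7] Y [-29.6  28.4] 2178
slot 1 lean 36.5 X at z80 28.2 seated 26.8 Z [ 29.3 117.7] Y [-29.4  28.9] 2807
slot 2 lean 39.1 X at z80 77.4 seated 76.8 Z [ 30.8 114.9] Y [-28.3  29.9] 3350
[797. 274.] 52 19 -48.1 [36. 46. 54.]
[ 744. -112.] 54 19 89.5 [38. 51. 55.]
[719. 109.] 56 17 -89.8 [35. 51. 55.]
[662. -71.] 55 16 -0.0 [45. 49. 54.]
[ 662. -151.] 56 18 -0.7 [37. 49. 54.]
[633. 167.] 55 18 -3.6 [43. 49. 53.]
[634.  54.] 55 16 0.5 [45. 50. 53.]
[623. 134.] 55 16 0.9 [45. 49. 53.]
[489. 308.] 59 21 6.1 [36. 46. 55.]
```

View pics/fin.png

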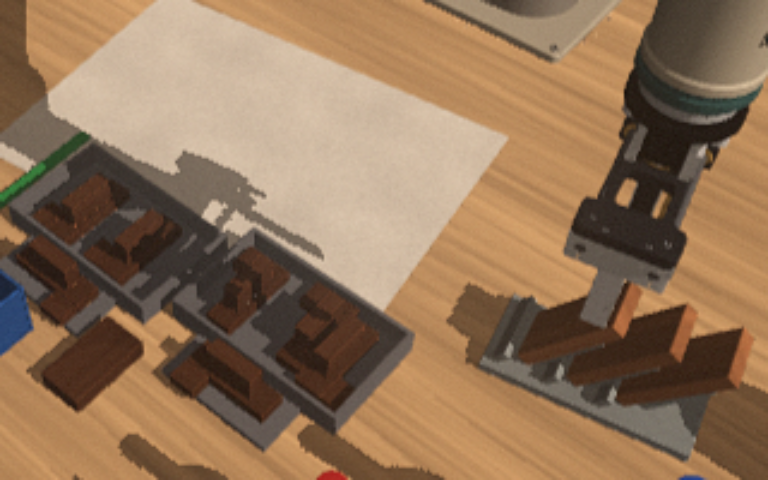

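```bash
python3 -c "
from h import *
print(ticket.job_done())"
```

```text
the job is handed in; nothing more can be done
None
```

Job handed in at about 115 s: all five brackets lie cleat up in the tray of their own hand, and all three boards lean in the rack at 35 to 39 degrees. I saw no sign that any bystander moved, but I did not measure their positions. No verdict came back.

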